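Find the ripe peach with the pin tester

TASK

Take the sprung-pin tester from its stand and press its pin straight down on the stem end of each of the three peaches in turn, left, middle, then right (left is the +y end), with about 8 N for half a second and never more than 15 N, and read how far it sinks: about 1 mm at 8 N means unripe, 5 mm ripe, 10 mm overripe. Then hang the tester back in its stand, collar down on the rim, and pull the tray with the ripe peach forward (towards -x) by its handle all the way to its stop for serving. Leave the other two trays fully back and do not disturb the pitcher, the red bottle or the jar.

Things in the scene. Friction and masses are not known exactly. Their poses are not given: they have to be found in the camera images.
- tester_grip (a point): the hand-held firmness tester, 0.18 kg: centre of its square aluminium grip, 24 x 24 mm, 40 mm tall, sides along this point's x and y, z up along the tool. Under the grip a round collar 48 mm across, 6 mm thick (its top 20 mm, its underside 26 mm below this point) takes the fingertips' thrust; below it a barrel 26 mm across, 50 mm long, its nose tapered to 16 mm
- pin_tip (a point): the lower end of the tester's steel pin, 8 mm across, that sticks 20 mm out of the barrel's nose when free, 96 mm straight below the grip's centre; it moves up as the pin is pushed in. The pin's other end stands 6 mm out of the top of the grip and rises with it. At the start the tester hangs upright in its stand, collar on the rim
- pin (a joint): how far the tester's pin is pushed up into the barrel, m: 0 free (fully out), 0.012 at the stop; spring 1.5 N per mm, no preload (8 N pushes it in 5.3 mm)
- stand_mouth (a point): the tester's stand, a fixed black upright cup 56 mm across with a foot 84 mm across, 85 mm tall; this point is the centre of its mouth, at rim height. The bore is 32 mm across and 79 mm deep; the tester's collar rests on the rim
- place_left (a point): the left peach (at the +y end of the board): the flat stem end on top of it, 18 mm across; x and y are good, but this point is for a peach 58 mm high and each is up to 3 mm taller or shorter. z up, x away from the tray's handle. There the flesh yields straight down under a press (13 mm at most) and springs back; sides 58 mm across. The handle of its tray: 65 mm away along -x, centre 32 mm below this point
- place_middle (a point): the middle peach (in the middle of the board): the flat stem end on top of it, 18 mm across; x and y are good, but this point is for a peach 58 mm high and each is up to 3 mm taller or shorter. z up, x away from the tray's handle. There the flesh yields straight down under a press (13 mm at most) and springs back; sides 58 mm across. The handle of its tray: 65 mm away along -x, centre 32 mm below this point
- place_right (a point): the right peach (at the -y end of the board): the flat stem end on top of it, 18 mm across; x and y are good, but this point is for a peach 58 mm high and each is up to 3 mm taller or shorter. z up, x away from the tray's handle. There the flesh yields straight down under a press (13 mm at most) and springs back; sides 58 mm across. The handle of its tray: 65 mm away along -x, centre 32 mm below this point
- unripe_tray (a joint): how far the slide-out tray that carries the unripe peach is pulled forward, m: 0 fully back, 0.05 at the front stop. The three trays look alike and which of the places it stands at changes. Each slides along the board's -x on its rail against some 2 N of friction and stays where left; its handle is an upright steel bar, 12 x 16 mm (x, y), 48 mm tall, standing free above the tray
- overripe_tray (a joint): how far the slide-out tray that carries the overripe peach is pulled forward, m: 0 fully back, 0.05 at the front stop. The three trays look alike and which of the places it stands at changes. Each slides along the board's -x on its rail against some 2 N of friction and stays where left; its handle is an upright steel bar, 12 x 16 mm (x, y), 48 mm tall, standing free above the tray
- ripe_tray (a joint): how far the slide-out tray that carries the ripe peach is pulled forward, m: 0 fully back, 0.05 at the front stop. The three trays look alike and which of the places it stands at changes. Each slides along the board's -x on its rail against some 2 N of friction and stays where left; its handle is an upright steel bar, 12 x 16 mm (x, y), 48 mm tall, standing free above the tray
- scale: bystander: the small white counter scale, fixed, 110 x 140 x 38 mm; origin at the centre of its underside
- board: the fixed wooden board, 220 x 400 x 15 mm (x, y, z); the three rails with their trays stand on it side by side along its y, 125 mm apart; origin at the centre of its underside
- pitcher: bystander: steel milk pitcher 76 mm across, 90 mm high, handle to its +y; origin at the centre of its underside
- sauce: bystander: red squeeze bottle, 52 mm across, 150 mm high; origin at the centre of its underside
- jar: bystander: small glass jar, 56 mm across, 70 mm high, between stand and scale; origin at the centre of its underside
Mind the look-alikes: they are no part of the job. Of the things that look like the part that bears tester_grip, the smaller one is meant.

How it is judged:
By the outcome, as a careful person would: the job done as asked, in the order asked, and still so for the second after the job is handed in, with the robot touching nothing.
It also fails if it takes over 72 s, if anything falls off the work surface, if the arm or the gripper's body presses on something with over 40 N, if the wrist force passes 120 N, or if a joint passes its speed limit or range.

ROBOT

A 6-joint arm with a two-finger parallel gripper is mounted at the origin on the work surface. World frame = base frame: x ahead of the robot, y to its left, z up, the work surface at z = 0. Lengths are in m, angles in rad, forces in N, time in s.
With the tool pointing down it reaches from about 0.3 to 0.85 m from the base axis. Payload 4.2 kg.
Tool frame: the origin (TCP) lies on the centre line of the jaws, within the pads' length; the fingertips stand 11 mm ahead of it and the grasp point (between the pads) lies 8 mm behind it (manip.finger_overhang is the x of the fingertips in the tool frame, in m); x points along the fingers, z is the direction in which the jaws open and shut, and the axes are right-handed (so a half turn about x gives the same grasp; the last joint's range is limited). The gripper opens to 91 mm and grips with 3 to 60 N. Pads are 32 mm wide; open, the fingers measure 118 mm over their backs; the gripper's body (76 mm by 178 mm) begins 60 mm behind the grasp point.
Start: joints at [-1.321, 0.32, 1.565, -0, 1.257, -0.02], TCP at [0.153, -0.554, 0.225] pointing down, gripper open.
Joint ranges: [-3.11, 3.11], [-0.84, 2.01], [0.21, 2.61], [-1.34, 4.49], [0.05, 2.63], [-2.56, 2.56]. Speed limits (rad/s): [2.57, 2.57, 3.14, 3.14, 3.14, 3.14].

INTERFACE

Orientations are given as a unit quaternion [w, x, y, z].
In Python, from cell import telemetry, capture, close_job, cut_out, mark_of, manip gives the robot as it stands.
- The arm moves only by the tool jog_arm, never from a script. Its argument "commands" is a list of rows, each an object of numbers: "x", "y", "z": the shift along the tool's x, y, z as a fraction of full scale; "wx", "wy", "wz": the turn, a rotation vector about the tool's x, y, z as a fraction of full scale. In form: [{"x": .., "y": .., "z": .., "wx": .., "wy": .., "wz": ..}, ...]. A call has 1 to 12 rows; each row is the pose to reach, as a shift and turn from the pose commanded when the call began, along the tool's axes at that moment; what a row does not reach only later rows make up. Full scale, the value 1, is 300 mm for a shift and pi/2 rad for a turn. A row lasts 1/12 s, in which the tool goes at most 41.7 mm and 7.16 degrees, less where a joint would pass 70% of its speed; a pose out of reach is approached as far as the arm can. A call with a number of a shift or a turn outside -1 to 1 is refused whole. A call with a gripper value outside its range is refused whole. "hand" is the gripper's target within -1 to 1 (fully open at 1, half-way at 0, shut at -1), set as the call begins (left out, the last holds). The fingers move at their own pace and stop on an object; "newtons" is the grip in N (left out, the last holds). Time passes only in rows, so rows that repeat a pose let the fingers close. It gives the time, the measured TCP pose, the force and the opening at its end, in the units of the state.
- telemetry.observe(): the state, without advancing time (a new reading comes with each control period).
- capture(name): name is "side" or "top"; returns a dict with "frame" (480x640x3 uint8, red, green, blue), "depth" (480x640 float32, m along the optical axis (not along the pixel's ray), 0 where there is no reading), "fov_y" (degrees; the focal length in pixels is half the picture's height over the tangent of half this angle, whatever the lens; pixels are square), "cx", "cy" (the principal point, pixels), "k1" (the pictures are not rectified: a ray, as slopes to the right and down, at radius r is drawn at 1 + k1 r^2 times it, then the intrinsics apply), "extrinsics" (4x4, takes a point from camera to world coordinates). Camera axes: x right, y down, z forward; pixel columns grow to the right and rows downward; lengths in m; the calibration is good to about 2 mm. A picture is of the moment at which its call begins.
- close_job(): hands the job in, once; it reports no verdict.
Trained networks look in a picture, given as the dict that the camera call returned (one of the last four; its "shot" number tells which), for a name from the list of things; names that differ only in an ending like _2 or _b are one class to them, and where a whole thing is asked for, a point or a joint stands for the part that bears it (a point fixed in the world has none). Each returns a list of dicts, best first, with "p" (0 to 1); they miss things now and then, are a little off and sometimes report something else, mostly with a low value. They report only what shows in the picture. A call takes as long as a camera call. They do not tell look-alikes from the thing itself.
- cut_out(picture, name): "mask" (480x640 bool, what is visible of it) and "at" ([row, column] in pixels, amid what is visible of it).
- mark_of(picture, name): "at" ([row, column] in pixels: a listed point, or the origin of a listed thing).
The state is a dict: "time": time; "joint_positions": joint angles; "qd": joint speeds; "effort": joint torques, N m; "position": TCP position; "eef_rot": TCP orientation; "wrist_force": force on the tool from outside, world axes, zero at the start; "wrist_torque": the same for the moment, N m; "gripper_width": finger opening in m.
Only numpy, scipy, OpenCV 4.12 (cv2) and the standard library are available. Lean on these libraries where they do the work, as an engineer would, in place of code of your own. Each camera call takes 0.05 s, during which the arm holds its last target.

## Working session

There is one attempt and no reset: what is moved stays moved. The work goes in short steps, Python scripts to look and compute and a tool call to move; the robot and the scene stay as the last step left them, time stands still between calls to the robot, and variables do not carry over. Pictures are saved under pics/ and viewed, and the job is handed in when it is done.

Besides the shell and the picture viewer there is one more tool, called after "Call:" by a JSON object that holds its "fn" and its "kwargs". jog_arm: Moves the arm, as the interface text tells. Shift numbers are shares of 300 mm and turn numbers shares of pi/2 rad, none past 1 either way. Its arguments: {"type":"object","properties":{"commands":{"type":"array","items":{"type":"object","properties":{"x":{"type":"number","minimum":-1,"maximum":1},"y":{"type":"number","minimum":-1,"maximum":1},"z":{"type":"number","minimum":-1,"maximum":1},"wx":{"type":"number","minimum":-1,"maximum":1},"wy":{"type":"number","minimum":-1,"maximum":1},"wz":{"type":"number","minimum":-1,"maximum":1}}}},"hand":{"type":"number"},"newtons":{"type":"number"}},"required":["commands"]}

```bash
ls; mkdir -p pics; cat > h.py <<'E'
import numpy as np, cv2
from cell import telemetry, capture, close_job, cut_out, mark_of, manip
def ray(c,r,col):
    f=240/np.tan(np.radians(c['fov_y'])/2)
    xd=(col-c['cx'])/f; yd=(r-c['cy'])/f
    x,y=xd,yd
    for _ in range(30):
        s=1+c['k1']*(x*x+y*y); x,y=xd/s,yd/s
    return np.array([x,y,1.])
def world(c,r,col,d=None):
    if d is None:
        r0,c0=int(round(r)),int(round(col)); p=c['depth'][max(r0-2,0):r0+3,max(c0-2,0):c0+3]; p=p[p>0]; d=np.median(p) if len(p) else 0
    return (np.array(c['extrinsics'])@np.append(ray(c,r,col)*d,1))[:3]
def atz(c,r,col,z):
    E=np.array(c['extrinsics']); v=E[:3,:3]@ray(c,r,col); o=E[:3,3]
    return o+v*(z-o[2])/v[2]
def cloud(c):
    f=240/np.tan(np.radians(c['fov_y'])/2)
    cc,rr=np.meshgrid(np.arange(640.),np.arange(480.))
    xd=(cc-c['cx'])/f; yd=(rr-c['cy'])/f; x,y=xd.copy(),yd.copy()
    for _ in range(30):
        s=1+c['k1']*(x*x+y*y); x,y=xd/s,yd/s
    P=np.stack([x,y,np.ones_like(x)],-1)*c['depth'][...,None]
    E=np.array(c['extrinsics']); W=P@E[:3,:3].T+E[:3,3]; W[c['depth']<=0]=np.nan
    return W
def save(c,n): cv2.imwrite(f'pics/{n}.png',c['frame'][...,::-1])
E
python3 - <<'E'
from h import *
print(telemetry.observe(), manip)
for n in ('side','top'):
    c=capture(n); save(c,n+'0'); print(n,c['fov_y'],c['k1'],np.round(c['extrinsics'],3).tolist())
    for k in ['tester_grip','pin_tip','stand_mouth','place_left','place_middle','place_right','scale','board','pitcher','sauce','jar']:
        for m in mark_of(c,k)[:3]:
            print(k,round(m['p'],2),np.round(m['at'],1),np.round(world(c,*m['at']),3))
E
```

```text
pics
{'time': 0.0, 'joint_positions': array([-1.32099729e+00,  3.20285774e-01,  1.56569486e+00,  8.03434441e-06,
        1.25737556e+00, -2.00042320e-02]), 'qd': array([-0.00078094, -0.00029043, -0.00065098, -0.00035576,  0.00070028,
       -0.00055475]), 'effort': array([ 6.41939787e-04, -4.12466598e+01, -2.31974781e+01,  7.25409924e-02,
        4.57197474e-02, -1.54625445e-04]), 'position': array([ 0.15314121, -0.55372343,  0.22411763]), 'eef_rot': array([ 0.56221611,  0.42860094,  0.5631898 , -0.42782185]), 'wrist_force': array([ 0.5026508 , -0.24595686, -0.42393284]), 'wrist_torque': array([-0.03322146, -0.00428926, -0.02827245]), 'gripper_width': 0.09117301829164233} <Robot object at 0x7f27a015be00>
side 51.77183388807129 -0.02069096954623969 [[1.0, 0.001, 0.022, 0.465], [-0.018, -0.565, 0.825, -0.786], [0.013, -0.825, -0.565, 0.651], [0.0, 0.0, 0.0, 1.0]]
tester_grip 0.96 [337.9 249.2] [ 0.375 -0.268  0.125]
tester_grip 0.7 [385.  180.8] [ 0.303 -0.377  0.154]
pin_tip 0.68 [445.9 192.7] [ 0.296 -0.365  0.007]
stand_mouth 0.88 [349.6 250.4] [ 0.376 -0.269  0.102]
scale 0.82 [233.1 288.1] [0.414 0.154 0.03 ]
board 0.92 [282.  396.1] [ 0.636 -0.019  0.027]
sauce 0.6 [417.5 421.3] [ 0.626 -0.34   0.034]
jar 0.69 [278.1 261.7] [ 0.366 -0.001  0.023]
top 48.47735602329243 -0.11500527333519656 [[-0.01, -0.997, 0.081, 0.419], [-1.0, 0.01, 0.002, 0.009], [-0.002, -0.081, -0.997, 1.223], [0.0, 0.0, 0.0, 1.0]]
tester_grip 0.98 [310.1 445.4] [ 0.378 -0.249  0.131]
tester_grip 0.63 [349.7 500.7] [ 0.298 -0.352  0.164]
stand_mouth 0.69 [311.2 442.3] [ 0.376 -0.243  0.128]
place_middle 0.62 [296.5 231.7] [0.41  0.204 0.038]
scale 0.91 [292.7 232.6] [0.418 0.202 0.039]
pitcher 0.6 [207.1 184. ] [0.611 0.311 0.045]
sauce 0.88 [196.7 458.6] [ 0.619 -0.294  0.095]
jar 0.68 [313.9 311.8] [0.371 0.026 0.07 ]
```

View pics/side0.png

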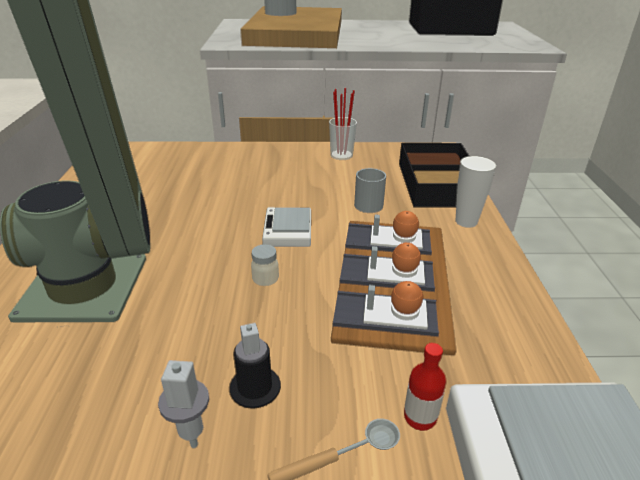

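View pics/top0.png

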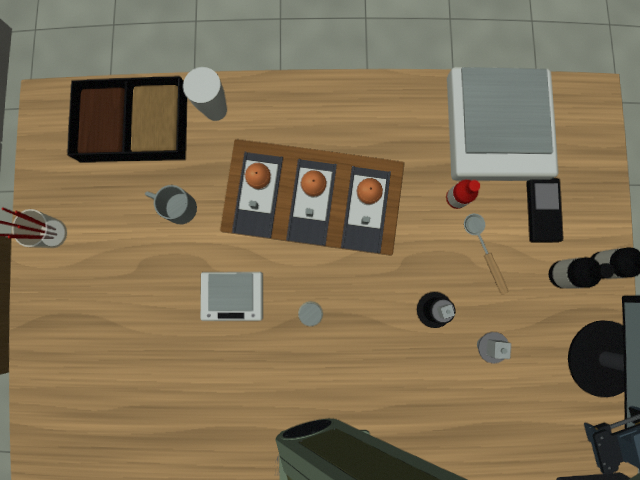

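Candidates for the tester:
- Small tester in the black stand: side (row 338, col 249), top (310, 445).
- Larger look-alike standing free: side (385, 181), top (350, 500).

I choose the one in the stand. Next is a close crop and precise measurement.

```bash
python3 - <<'E'
from h import *
s=capture('side'); t=capture('top')
a=cv2.resize(s['frame'][300:460,140:300],(400,400),interpolation=cv2.INTER_CUBIC)
b=cv2.resize(t['frame'][280:380,410:530],(400,333),interpolation=cv2.INTER_CUBIC)
b=np.vstack([b,np.zeros((67,400,3),np.uint8)])
cv2.imwrite('pics/crop1.png',np.hstack([a,b])[...,::-1])
b=cv2.resize(t['frame'][130:260,215:410],(780,520),interpolation=cv2.INTER_CUBIC)
cv2.imwrite('pics/board1.png',b[...,::-1])
np.savez('c0.npz',s=cloud(s),t=cloud(t))
for c,n in((s,'side'),(t,'top')):
    W=cloud(c)
    for k in ['tester_grip','unripe_tray','ripe_tray','overripe_tray','place_left','place_right','place_middle']:
        for m in cut_out(c,k)[:3]:
            P=W[m['mask']];P=P[~np.isnan(P[:,0])]; print(n,k,round(m['p'],2),np.round(m['at'],1),m['mask'].sum(),np.round(np.percentile(P,[2,50,98],axis=0),3).tolist())
# grip top & stand
for W,n in((cloud(s),'side'),(cloud(t),'top')):
    R=(abs(W[...,0]-.378)<.06)&(abs(W[...,1]+.265)<.06)
    for z0,z1 in((.128,.14),(.085,.128),(.03,.08),(-.0,.02)):
        P=W[R&(W[...,2]>z0)&(W[...,2]<z1)]
        if len(P):print(n,z0,len(P),np.round(P.mean(0),4),np.round(P.min(0),4),np.round(P.max(0),4))
    # peaches: top
    B=(W[...,0]>.5)&(W[...,0]<.78)&(W[...,1]>-.25)&(W[...,1]<.25)&(W[...,2]>.07)
    m,l,st,ce=cv2.connectedComponentsWithStats(B.astype(np.uint8))
    for i in range(1,m):
        if st[i,4]>20:
            P=W[l==i]; print(n,'blob',ce[i].round(),st[i,4],P.mean(0).round(4),P.min(0).round(4),P.max(0).round(4))
E
```

```text
side tester_grip 0.77 [345.6 251. ] 866 [[0.353, -0.28, 0.088], [0.375, -0.267, 0.1], [0.395, -0.244, 0.137]]
side tester_grip 0.59 [398.9 181.3] 2976 [[0.265, -0.392, 0.003], [0.301, -0.375, 0.108], [0.325, -0.33, 0.168]]
side unripe_tray 0.67 [268.1 396. ] 1777 [[0.584, -0.022, 0.026], [0.641, 0.001, 0.036], [0.694, 0.05, 0.091]]
side ripe_tray 0.58 [309.  400.1] 2267 [[0.567, -0.145, 0.026], [0.622, -0.123, 0.033], [0.673, -0.072, 0.092]]
side overripe_tray 0.82 [229.5 396.2] 1405 [[0.603, 0.1, 0.022], [0.658, 0.125, 0.04], [0.713, 0.179, 0.092]]
side overripe_tray 0.28 [309.5 398.7] 2361 [[0.565, -0.145, 0.025], [0.622, -0.122, 0.033], [0.675, -0.07, 0.092]]
side place_left 0.73 [332.8 416.8] 4470 [[0.51, -0.188, 0.004], [0.654, -0.125, 0.016], [0.76, 0.208, 0.019]]
side place_right 0.66 [336.9 421.4] 4296 [[0.511, -0.188, 0.006], [0.657, -0.125, 0.016], [0.759, 0.199, 0.019]]
side place_right 0.53 [391.2 427.6] 2594 [[0.607, -0.342, 0.008], [0.627, -0.332, 0.085], [0.654, -0.308, 0.152]]
side place_middle 0.66 [334.3 420.7] 4353 [[0.51, -0.189, 0.005], [0.655, -0.133, 0.016], [0
[... 2325 characters left out ...]
 [ 0.404  -0.2263  0.0798]
top -0.0 1028 [ 0.3787 -0.2579  0.0033] [ 0.3182 -0.3249  0.    ] [ 0.438  -0.205   0.0198]
top blob [257. 175.] 466 [0.6741 0.1419 0.0828] [0.6486 0.1165 0.0701] [0.7028 0.17   0.0952]
top blob [313. 182.] 466 [0.656  0.0204 0.0828] [ 0.6321 -0.0061  0.0703] [0.6854 0.0466 0.0952]
top blob [369. 190.] 493 [ 0.6372 -0.1022  0.0827] [ 0.6123 -0.131   0.07  ] [ 0.6665 -0.0756  0.0943]
top blob [252. 203.] 40 [0.6117 0.1533 0.0762] [0.6052 0.1466 0.073 ] [0.6177 0.1605 0.0809]
top blob [309. 211.] 42 [0.5927 0.0296 0.0759] [0.5873 0.0229 0.0705] [0.5983 0.0383 0.0808]
top blob [366. 219.] 41 [ 0.5746 -0.0934  0.076 ] [ 0.5688 -0.1009  0.0714] [ 0.582  -0.0855  0.0807]
```

```bash
echo
```

```text
(no output)
```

View pics/crop1.png

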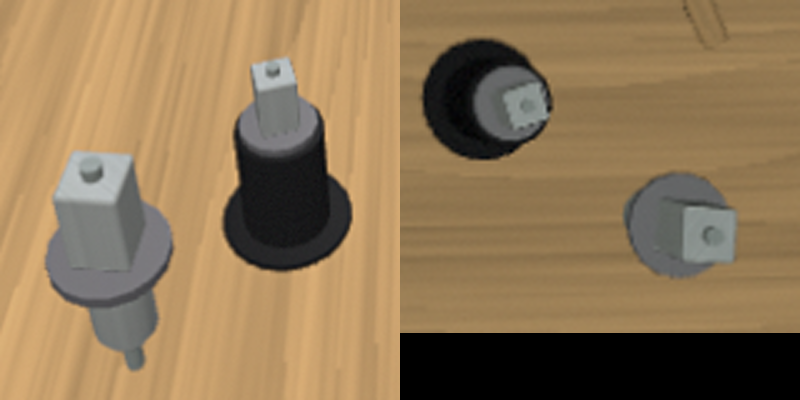

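View pics/board1.png

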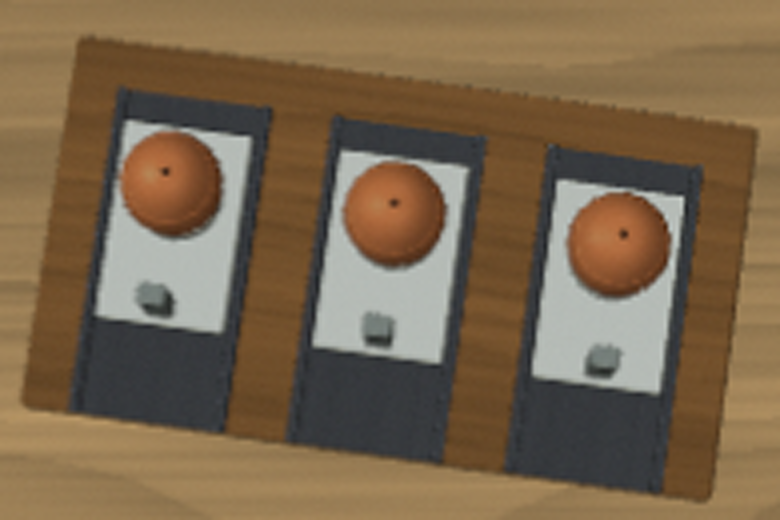

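```bash
python3 - <<'E'
from h import *
s=capture('side'); t=capture('top')
# stem dots: darkest pixel in peach
def tri(ps):
    A=np.zeros((3,3));b=np.zeros(3)
    for c,(r,col) in ps:
        E=np.array(c['extrinsics']);v=E[:3,:3]@ray(c,r,col);v/=np.linalg.norm(v);M=np.eye(3)-np.outer(v,v);A+=M;b+=M@E[:3,3]
    return np.linalg.solve(A,b)
def dot(c,u,v,h=9):
    g=c['frame'][v-h:v+h+1,u-h:u+h+1].astype(float).sum(2); bg=cv2.medianBlur(c['frame'][v-h:v+h+1,u-h:u+h+1],7).astype(float).sum(2)
    w=np.clip(bg-g-40,0,None); i=np.unravel_index(w.argmax(),w.shape)
    y,x=np.mgrid[0:2*h+1,0:2*h+1]; w=w*((y-i[0])**2+(x-i[1])**2<=8)
    return (v-h+(w*y).sum()/w.sum(), u-h+(w*x).sum()/w.sum())
W={'t':cloud(t),'s':cloud(s)}
for nm,tp,sp in(('L',(257,173),(406,212)),('M',(313,181),(407,246)),('R',(370,189),(408,285))):
    a=dot(t,*tp);b=dot(s,*sp)
    print(nm,np.round(a,1),np.round(b,1),'tri',tri([(t,a),(s,b)]).round(4),'top@.089',atz(t,*a,.089).round(4),'side',atz(s,*b,.089).round(4), world(t,*a).round(4),world(s,*b).round(4))
# peach sphere fit
from scipy.optimize import least_squares
for nm,c0 in(('L',(.677,.143)),('M',(.659,.0205)),('R',(.640,-.103))):
  for n in 'ts':
    P=W[n]; P=P[(np.hypot(P[...,0]-c0[0],P[...,1]-c0[1])<.035)&(P[...,2]>.045)]
    f=lambda q:np.linalg.norm(P-q[:3],axis=1)-q[3]
    r=least_squares(f,[*c0,.06,.029],loss='soft_l1',f_scale=.001); 
    tp=P[np.hypot(P[:,0]-r.x[0],P[:,1]-r.x[1])<.007]
    print(nm,n,r.x.round(4),'top z',np.median(tp[:,2]).round(4),len(tp))
for n in 'ts':
    P=W[n]
    for nm,c0 in(('L',(.6117,.1533)),('M',(.5927,.0296)),('R',(.5746,-.0934))):
        Q=P[(abs(P[...,0]-c0[0])<.012)&(abs(P[...,1]-c0[1])<.014)&(P[...,2]>.0765)]
        print(n,'handle top',nm,len(Q),Q.mean(0).round(4), Q.max(0).round(4))
    G=P[(np.hypot(P[...,0]-.376,P[...,1]+.256)<.03)&(P[...,2]>.128)&(P[...,2]<.134)]
    print(n,'grip',len(G),cv2.minAreaRect((G[:,:2]*1000).astype(np.float32)),np.median(G[:,2]))
    B=P[(abs(P[...,2]-.015)<.004)&(P[...,0]>.5)&(P[...,0]<.78)&(abs(P[...,1])<.25)]
    print(n,'board',cv2.minAreaRect((B[:,:2]*1000).astype(np.float32)))
    C=P[(np.hypot(P[...,0]-.376,P[...,1]+.256)<.045)&(P[...,2]>.081)&(P[...,2]<.095)]
    print(n,'rim',len(C),C.min(0).round(4),C.max(0).round(4))
    F=P[(np.hypot(P[...,0]-.376,P[...,1]+.256)<.06)&(P[...,2]>.004)&(P[...,2]<.02)]
    print(n,'foot',len(F),F.min(0).round(4),F.max(0).round(4))
    for nm,c0,rr in(('sauce',(.627,-.31),.05),('jar',(.37,.01),.05),('pitcher',(.61,.32),.07)):
        Q=P[(np.hypot(P[...,0]-c0[0],P[...,1]-c0[1])<rr)&(P[...,2]>.03)]
        print(n,nm,Q.min(0).round(3),Q.max(0).round(3))
E
```

```text
L [172.4 255.9] [205.8 413.5] tri [0.6807 0.1406 0.1089] top@.089 [0.6775 0.1436 0.089 ] side [0.6971 0.1766 0.089 ] [0.6771 0.1434 0.091 ] [0.7317 0.3199 0.0053]
M [180.3 313.1] [238.  414.1] tri [0.662  0.019  0.1067] top@.089 [0.6586 0.0199 0.089 ] side [0.676  0.0466 0.089 ] [0.6586 0.0199 0.0889] [0.6959 0.1249 0.0362]
R [188.1 370.5] [284.4 408.4] tri [ 0.6398 -0.1036  0.0905] top@.089 [ 0.6404 -0.1038  0.089 ] side [ 0.64   -0.1018  0.089 ] [ 0.64   -0.1036  0.0907] [ 0.639  -0.1056  0.092 ]
L t [0.6767 0.1435 0.0643 0.0275] top z 0.0909 34
L s [0.6761 0.1408 0.0638 0.0291] top z 0.0917 17
M t [0.6582 0.0204 0.0629 0.0282] top z 0.0891 34
M s [0.6575 0.0173 0.0632 0.0291] top z 0.0914 25
R t [ 0.6397 -0.1035  0.0634  0.0282] top z 0.0904 32
R s [ 0.639  -0.1064  0.0638  0.0291] top z 0.0919 31
t handle top L 21 [0.611  0.1541 0.0782] [0.6169 0.16   0.0804]
t handle top M 17 [0.5937 0.0304 0.0782] [0.5978 0.0359 0.08  ]
t handle top R 20 [ 0.5759 -0.0932  0.0785] [ 0.5813 -0.0852  0.0813]
t grip 109 ((375.59527587890625, -253.23788452148438), (24.420454025268555, 24.12840270996
[... 442 characters left out ...]
1 [0.6116 0.1477 0.0783] [0.6176 0.1565 0.0805]
s handle top M 27 [0.5928 0.0247 0.0785] [0.5991 0.0336 0.0802]
s handle top R 36 [ 0.5741 -0.0986  0.0783] [ 0.5801 -0.0898  0.0811]
s grip 185 ((373.9974365234375, -257.6515197753906), (24.368690490722656, 25.74041175842285), 20.772380828857422) 0.13176050371750392
s board ((637.7205200195312, 19.593338012695312), (404.2231750488281, 220.86376953125), 81.55675506591797)
s rim 609 [ 0.3469 -0.286   0.081 ] [ 0.4016 -0.2381  0.0947]
s foot 918 [ 0.3188 -0.3047  0.004 ] [ 0.4293 -0.2264  0.0198]
s sauce [ 0.606 -0.344  0.03 ] [ 0.677 -0.3    0.154]
s jar [ 0.343 -0.005  0.03 ] [0.398 0.049 0.073]
s pitcher [0.577 0.284 0.03 ] [0.653 0.368 0.094]
```

```bash
cat >> h.py <<'E'
from scipy.spatial.transform import Rotation as Ro
def pose():
    o=telemetry.observe(); q=o['eef_rot']; return o,np.array(o['position']),Ro.from_quat([q[1],q[2],q[3],q[0]])
def tgt(th):
    z=np.array([np.cos(np.radians(th)),np.sin(np.radians(th)),0]);x=np.array([0,0,-1.]);y=np.cross(z,x)
    return Ro.from_matrix(np.stack([x,y,z],1))
def rel(p,th=None):
    o,P,R=pose(); d=R.inv().apply(np.array(p)-P)/.3
    s='x %.4f y %.4f z %.4f'%tuple(d)
    if th is not None: s+=' wx %.4f wy %.4f wz %.4f'%tuple((R.inv()*tgt(th)).as_rotvec()/(np.pi/2))
    return s
def jaw():
    o,P,R=pose(); z=R.apply([0,0,1]); return np.degrees(np.arctan2(z[1],z[0])), R.apply([1,0,0])
E
python3 - <<'E'
from h import *
print(jaw(),pose()[0]['joint_positions'])
for th in (20.7,-69.3,110.7,-159.3): print(th,rel([.3748,-.2555,.2],th))
E
```

```text
(np.float64(-74.54106614099105), array([ 7.07294896e-06, -9.60970055e-05, -9.99999995e-01])) [-1.32096784e+00  3.19598588e-01  1.56449657e+00 -1.77710181e-05
  1.25740264e+00 -1.99753271e-02]
20.7 x 0.0832 y 0.9771 z -0.7629 wx -1.0582 wy 0.0000 wz 0.0001
-69.3 x 0.0832 y 0.9771 z -0.7629 wx -0.0582 wy 0.0001 wz 0.0000
110.7 x 0.0832 y 0.9771 z -0.7629 wx 1.9418 wy 0.0000 wz -0.0001
-159.3 x 0.0832 y 0.9771 z -0.7629 wx 0.9418 wy 0.0001 wz -0.0000
```

Call:
{"fn": "jog_arm", "kwargs": {"commands": [{"x": 0,"y": 0.977,"z": -0.763,"wx": -0.058},{"x": 0,"y": 0.977,"z": -0.763,"wx": -0.058},{"x": 0,"y": 0.977,"z": -0.763,"wx": -0.058},{"x": 0,"y": 0.977,"z": -0.763,"wx": -0.058},{"x": 0,"y": 0.977,"z": -0.763,"wx": -0.058},{"x": 0,"y": 0.977,"z": -0.763,"wx": -0.058},{"x": 0,"y": 0.977,"z": -0.763,"wx": -0.058},{"x": 0,"y": 0.977,"z": -0.763,"wx": -0.058},{"x": 0,"y": 0.977,"z": -0.763,"wx": -0.058},{"x": 0,"y": 0.977,"z": -0.763,"wx": -0.058},{"x": 0,"y": 0.977,"z": -0.763,"wx": -0.058},{"x": 0,"y": 0.977,"z": -0.763,"wx": -0.058}], "hand": 1, "newtons": 40}}

```text
invalid input
```

```bash
python3 - <<'E'
from h import *
print(jaw(),pose()[0]['joint_positions'],pose()[1])
print(rel([.3748,-.2555,.103],-69.3))
for n in('side','top'): c=capture(n); save(c,n+'1')
E
```

```text
(np.float64(-74.54106614099105), array([ 7.07294896e-06, -9.60970055e-05, -9.99999995e-01])) [-1.32096784e+00  3.19598588e-01  1.56449657e+00 -1.77710181e-05
  1.25740264e+00 -1.99753271e-02] [ 0.15327478 -0.55421072  0.22497809]
x 0.4065 y 0.9771 z -0.7629 wx -0.0582 wy 0.0001 wz 0.0000
```

View pics/side1.png

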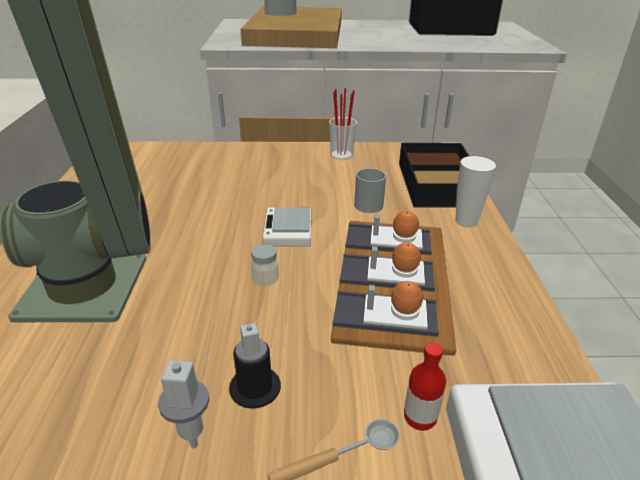

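The move was refused and the arm hasn't moved. I'll send it again with all six keys in each row.

Call:
{"fn": "jog_arm", "kwargs": {"commands": [{"x": 0,"y": 0.977,"z": -0.763,"wx": -0.058,"wy": 0,"wz": 0},{"x": 0,"y": 0.977,"z": -0.763,"wx": -0.058,"wy": 0,"wz": 0},{"x": 0,"y": 0.977,"z": -0.763,"wx": -0.058,"wy": 0,"wz": 0},{"x": 0,"y": 0.977,"z": -0.763,"wx": -0.058,"wy": 0,"wz": 0},{"x": 0,"y": 0.977,"z": -0.763,"wx": -0.058,"wy": 0,"wz": 0},{"x": 0,"y": 0.977,"z": -0.763,"wx": -0.058,"wy": 0,"wz": 0},{"x": 0,"y": 0.977,"z": -0.763,"wx": -0.058,"wy": 0,"wz": 0},{"x": 0,"y": 0.977,"z": -0.763,"wx": -0.058,"wy": 0,"wz": 0},{"x": 0,"y": 0.977,"z": -0.763,"wx": -0.058,"wy": 0,"wz": 0},{"x": 0,"y": 0.977,"z": -0.763,"wx": -0.058,"wy": 0,"wz": 0},{"x": 0,"y": 0.977,"z": -0.763,"wx": -0.058,"wy": 0,"wz": 0},{"x": 0,"y": 0.977,"z": -0.763,"wx": -0.058,"wy": 0,"wz": 0}], "hand": 1, "newtons": 40}}

```text
time: 3.2
position: [0.3747, -0.2557, 0.225]
eef_rot: [0.582, 0.402, 0.582, -0.402]
wrist_force: [-0.4, -0.4, -0.3]
gripper_width: 0.0912
```

Call:
{"fn": "jog_arm", "kwargs": {"commands": [{"x": 0.13,"y": 0,"z": 0,"wx": 0,"wy": 0,"wz": 0},{"x": 0.23,"y": 0,"z": 0,"wx": 0,"wy": 0,"wz": 0},{"x": 0.3,"y": 0,"z": 0,"wx": 0,"wy": 0,"wz": 0},{"x": 0.36,"y": 0,"z": 0,"wx": 0,"wy": 0,"wz": 0},{"x": 0.403,"y": 0,"z": 0,"wx": 0,"wy": 0,"wz": 0},{"x": 0.403,"y": 0,"z": 0,"wx": 0,"wy": 0,"wz": 0},{"x": 0.403,"y": 0,"z": 0,"wx": 0,"wy": 0,"wz": 0}]}}

```text
time: 3.78
position: [0.3739, -0.2565, 0.1038]
eef_rot: [0.581, 0.403, 0.582, -0.403]
wrist_force: [-0.5, 0.5, -0.4]
gripper_width: 0.0911
```

```bash
python3 - <<'E'
from h import *
a=capture('side');b=capture('top')
A=cv2.resize(a['frame'][240:420,160:340],(400,400));B=cv2.resize(b['frame'][240:380,370:510],(400,400))
cv2.imwrite('pics/g1.png',np.hstack([A,B])[...,::-1]); print(pose()[1],pose()[0]['wrist_force'])
E
```

```text
[ 0.3749629  -0.25671121  0.10493672] [-0.4078076  -0.33650037  0.77306755]
```

View pics/g1.png

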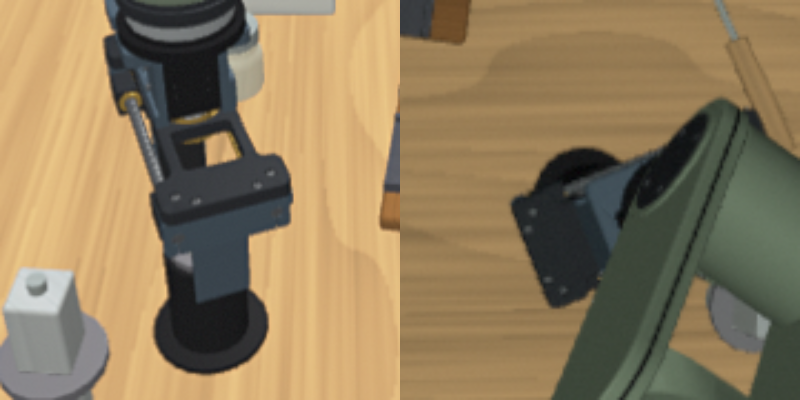

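The side crop shows one finger in front of the grip and above the collar, with no contact force. Closing the gripper.

Call:
{"fn": "jog_arm", "kwargs": {"commands": [{"x": 0,"y": 0,"z": 0,"wx": 0,"wy": 0,"wz": 0},{"x": 0,"y": 0,"z": 0,"wx": 0,"wy": 0,"wz": 0},{"x": 0,"y": 0,"z": 0,"wx": 0,"wy": 0,"wz": 0},{"x": 0,"y": 0,"z": 0,"wx": 0,"wy": 0,"wz": 0},{"x": 0,"y": 0,"z": 0,"wx": 0,"wy": 0,"wz": 0},{"x": 0,"y": 0,"z": 0,"wx": 0,"wy": 0,"wz": 0},{"x": 0,"y": 0,"z": 0,"wx": 0,"wy": 0,"wz": 0},{"x": 0,"y": 0,"z": 0,"wx": 0,"wy": 0,"wz": 0},{"x": 0,"y": 0,"z": 0,"wx": 0,"wy": 0,"wz": 0},{"x": 0,"y": 0,"z": 0,"wx": 0,"wy": 0,"wz": 0},{"x": 0,"y": 0,"z": 0,"wx": 0,"wy": 0,"wz": 0},{"x": 0,"y": 0,"z": 0,"wx": 0,"wy": 0,"wz": 0}], "hand": -1, "newtons": 40}}

```text
time: 4.88
position: [0.3746, -0.2554, 0.104]
eef_rot: [0.582, 0.402, 0.582, -0.402]
wrist_force: [0.3, 1.2, 0.2]
gripper_width: 0.0243
```

Call:
{"fn": "jog_arm", "kwargs": {"commands": [{"x": -0.07,"y": 0,"z": 0,"wx": 0,"wy": 0,"wz": 0},{"x": -0.14,"y": 0,"z": 0,"wx": 0,"wy": 0,"wz": 0},{"x": -0.21,"y": 0,"z": 0,"wx": 0,"wy": 0,"wz": 0},{"x": -0.28,"y": 0,"z": 0,"wx": 0,"wy": 0,"wz": 0},{"x": -0.35,"y": 0,"z": 0,"wx": 0,"wy": 0,"wz": 0},{"x": -0.4,"y": 0,"z": 0,"wx": 0,"wy": 0,"wz": 0},{"x": -0.4,"y": 0,"z": 0,"wx": 0,"wy": 0,"wz": 0},{"x": -0.4,"y": 0,"z": 0,"wx": 0,"wy": 0,"wz": 0}]}}

```text
time: 5.55
position: [0.3747, -0.2555, 0.224]
eef_rot: [0.582, 0.402, 0.581, -0.402]
wrist_force: [0.8, 0.9, -2.9]
gripper_width: 0.0242
```

```bash
python3 - <<'E'
from h import *
a=capture('side');b=capture('top')
save(a,'side2');o,P,R=pose();print(P,o['wrist_force'],o['time'],o['joint_positions'])
print(rel([.6765,.1422,.215]), jaw())
print(mark_of(a,'pin_tip')[:2])
for m in mark_of(a,'tester_grip')[:2]: print(m, world(a,*m['at']))
E
```

```text
[ 0.37393336 -0.25490689  0.22260521] [-0.17431659 -1.41113073 -2.55452387] 5.65 [-6.23662908e-01  1.29256766e-01  1.82636395e+00 -1.24812089e-04
  1.18879508e+00  5.86257666e-01]
x 0.0250 y 1.4111 z -0.8822 (np.float64(-69.32077594566238), array([-0.0023593 ,  0.00155473, -0.99999601]))
[{'at': [444.6, 193.4], 'p': 0.44}, {'at': [327.7, 250.7], 'p': 0.42}]
{'at': [384.7, 181.4], 'p': 0.92} [ 0.30415141 -0.37721389  0.15440323]
{'at': [274.1, 243.4], 'p': 0.88} [ 0.38811224 -0.33938465  0.2995166 ]
```

View pics/side2.png

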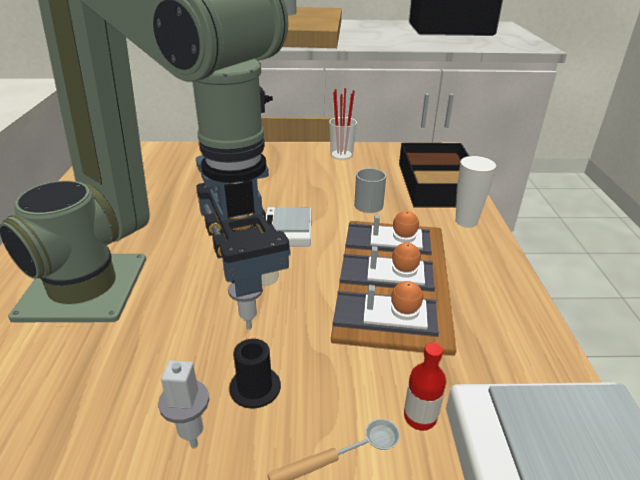

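Call:
{"fn": "jog_arm", "kwargs": {"commands": [{"x": 0,"y": 0.95,"z": -0.59,"wx": 0,"wy": 0,"wz": 0},{"x": 0,"y": 0.95,"z": -0.59,"wx": 0,"wy": 0,"wz": 0},{"x": 0,"y": 0.95,"z": -0.59,"wx": 0,"wy": 0,"wz": 0},{"x": 0,"y": 0.95,"z": -0.59,"wx": 0,"wy": 0,"wz": 0},{"x": 0,"y": 0.95,"z": -0.59,"wx": 0,"wy": 0,"wz": 0},{"x": 0,"y": 0.95,"z": -0.59,"wx": 0,"wy": 0,"wz": 0},{"x": 0,"y": 0.95,"z": -0.59,"wx": 0,"wy": 0,"wz": 0},{"x": 0,"y": 0.95,"z": -0.59,"wx": 0,"wy": 0,"wz": 0}]}}

```text
time: 6.42
position: [0.578, 0.011, 0.2227]
eef_rot: [0.581, 0.402, 0.582, -0.403]
wrist_force: [0.5, -0.7, -1.7]
gripper_width: 0.0236
```

Call:
{"fn": "jog_arm", "kwargs": {"commands": [{"x": 0,"y": 0.461,"z": -0.292,"wx": 0,"wy": 0,"wz": 0},{"x": 0,"y": 0.461,"z": -0.292,"wx": 0,"wy": 0,"wz": 0},{"x": 0,"y": 0.461,"z": -0.292,"wx": 0,"wy": 0,"wz": 0},{"x": 0,"y": 0.461,"z": -0.292,"wx": 0,"wy": 0,"wz": 0},{"x": 0,"y": 0.461,"z": -0.292,"wx": 0,"wy": 0,"wz": 0},{"x": 0,"y": 0.461,"z": -0.292,"wx": 0,"wy": 0,"wz": 0},{"x": 0,"y": 0.461,"z": -0.292,"wx": 0,"wy": 0,"wz": 0},{"x": 0,"y": 0.461,"z": -0.292,"wx": 0,"wy": 0,"wz": 0}]}}

```text
time: 7.08
position: [0.6753, 0.1387, 0.2234]
eef_rot: [0.581, 0.402, 0.582, -0.403]
wrist_force: [-0.0, -0.5, -1.2]
gripper_width: 0.0241
```

```bash
cat > st.py <<'E'
from h import *
import sys
def st(n=12):
    F=[];P=[]
    o,p,R=pose();print('t',o['time'],'P',p.round(4),'F',np.round(o['wrist_force'],2),'w',o['gripper_width'],'tilt',R.apply([1,0,0]).round(4), 'j6',o['joint_positions'][5].round(2))
if __name__=='__main__': st()
E
python3 - <<'E'
from st import *
a=capture('side');b=capture('top');st()
print(rel([.6765,.1422,.215]))
A=cv2.resize(a['frame'][120:300,310:490],(400,400));B=cv2.resize(b['frame'][100:260,180:340],(400,400))
cv2.imwrite('pics/p1.png',np.hstack([A,B])[...,::-1])
print(mark_of(a,'pin_tip')[:3])
E
```

```text
t 7.1833 P [0.6754 0.1386 0.2242] F [ 1.33  0.03 -2.  ] w 0.023697516206452166 tilt [-3.e-04 -3.e-04 -1.e+00] j6 1.4
x 0.0307 y 0.0076 z -0.0101
[{'at': [154.0, 414.2], 'p': 0.64}, {'at': [445.7, 193.0], 'p': 0.45}, {'at': [194.1, 408.5], 'p': 0.44}]
```

View pics/p1.png

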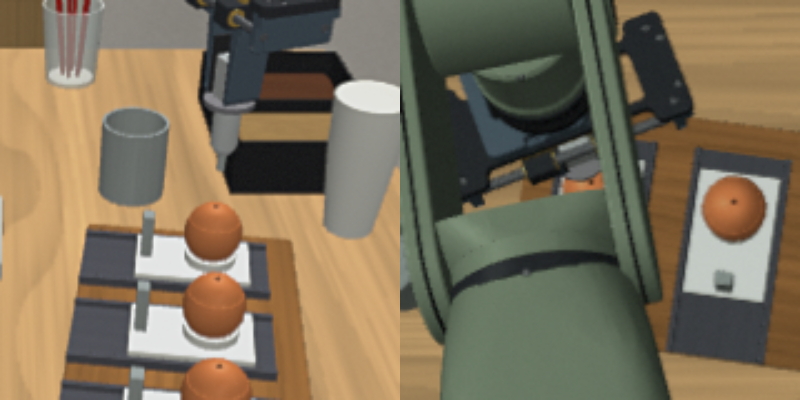

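```bash
python3 - <<'E'
from st import *
a=capture('side')
def proj(c,p):
    E=np.array(c['extrinsics']); q=E[:3,:3].T@(np.array(p)-E[:3,3]); f=240/np.tan(np.radians(c['fov_y'])/2)
    x,y=q[0]/q[2],q[1]/q[2]; s=1+c['k1']*(x*x+y*y); return c['cy']+f*y*s, c['cx']+f*x*s
st()
print('tip pred',proj(a,[.6755,.1386,.1355]),'peach avg',proj(a,[.6765,.1422,.091]),'sidefit',proj(a,[.6761,.1408,.0915]))
print('@.1355',atz(a,194.1,408.5,.1355))
cv2.imwrite('pics/p2.png',cv2.resize(a['frame'][170:250,370:450],(640,640),interpolation=cv2.INTER_CUBIC)[...,::-1])
g=a['frame'].astype(int)
# find stem dots in side image
for u,v in((408,213),(408,245),(409,284)):
    w=g[v-9:v+10,u-8:u+9].sum(2); print(u,v); print(w[::1].tolist() if 0 else '')
E
```

```text
t 7.2833 P [0.6757 0.1388 0.2245] F [-0.01  0.02 -2.23] w 0.023776730184861188 tilt [ 4.e-04 -1.e-04 -1.e+00] j6 1.4
tip pred (np.float64(195.9737509468472), np.float64(409.0726899604374)) peach avg (np.float64(212.92483914364934), np.float64(406.97621180299)) sidefit (np.float64(213.05928376394135), np.float64(406.92237042290776))
@.1355 [0.6756203  0.14685201 0.1355    ]
408 213

408 245

409 284
```

View pics/p2.png

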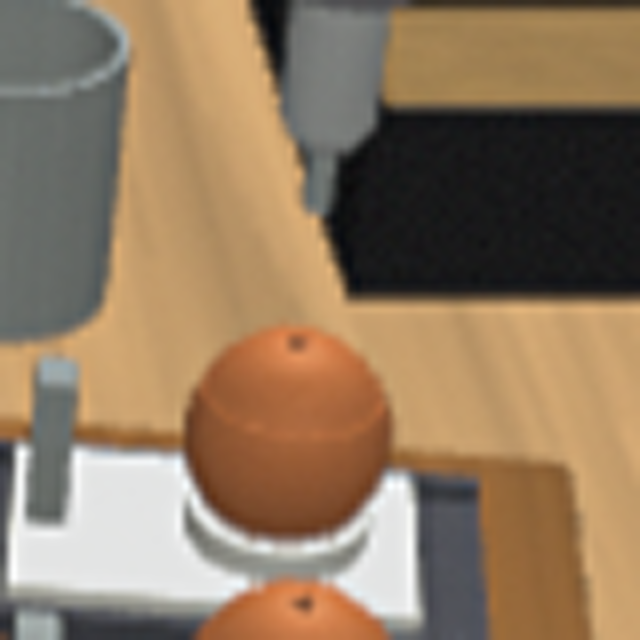

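Call:
{"fn": "jog_arm", "kwargs": {"commands": [{"x": 0.05,"y": 0.008,"z": -0.01,"wx": 0,"wy": 0,"wz": 0},{"x": 0.1,"y": 0.008,"z": -0.01,"wx": 0,"wy": 0,"wz": 0},{"x": 0.117,"y": 0.008,"z": -0.01,"wx": 0,"wy": 0,"wz": 0},{"x": 0.117,"y": 0.008,"z": -0.01,"wx": 0,"wy": 0,"wz": 0},{"x": 0.117,"y": 0.008,"z": -0.01,"wx": 0,"wy": 0,"wz": 0},{"x": 0.117,"y": 0.008,"z": -0.01,"wx": 0,"wy": 0,"wz": 0},{"x": 0.117,"y": 0.008,"z": -0.01,"wx": 0,"wy": 0,"wz": 0}]}}

```text
time: 7.87
position: [0.6778, 0.1435, 0.1901]
eef_rot: [0.582, 0.403, 0.581, -0.402]
wrist_force: [0.5, 0.2, -1.4]
gripper_width: 0.0239
```

```bash
python3 - <<'E'
from st import *
for i in range(4): a=capture('side'); st()
print(rel([.6765,.1422,.189]))
cv2.imwrite('pics/p3.png',cv2.resize(a['frame'][170:250,370:450],(640,640),interpolation=cv2.INTER_CUBIC)[...,::-1])
E
```

```text
t 7.9167 P [0.6777 0.1435 0.19  ] F [-0.16 -0.02 -1.63] w 0.023678379628998287 tilt [ 1.9e-03  3.0e-04 -1.0e+00] j6 1.4
t 7.9667 P [0.6776 0.1435 0.1898] F [-0.54  0.05 -1.91] w 0.023801274999579215 tilt [ 1.5e-03  2.0e-04 -1.0e+00] j6 1.4
t 8.0167 P [0.6775 0.1435 0.1896] F [-0.22 -0.04 -1.51] w 0.02392202678529722 tilt [ 1.1e-03  1.0e-04 -1.0e+00] j6 1.4
t 8.0667 P [0.6774 0.1435 0.1894] F [-0.94  0.35 -3.29] w 0.02398559951793916 tilt [ 9.e-04  0.e+00 -1.e+00] j6 1.4
x 0.0015 y -0.0044 z 0.0030
```

View pics/p3.png

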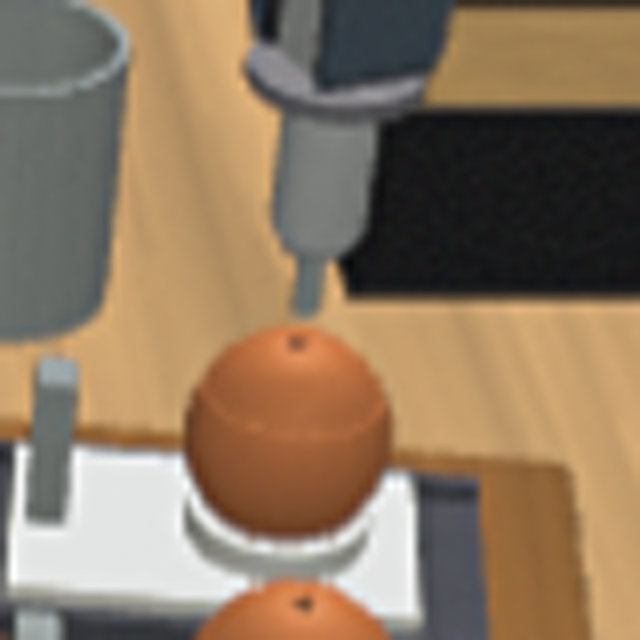

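Call:
{"fn": "jog_arm", "kwargs": {"commands": [{"x": 0.01,"y": -0.004,"z": 0.003,"wx": 0,"wy": 0,"wz": 0},{"x": 0.02,"y": -0.004,"z": 0.003,"wx": 0,"wy": 0,"wz": 0},{"x": 0.025,"y": -0.004,"z": 0.003,"wx": 0,"wy": 0,"wz": 0},{"x": 0.025,"y": -0.004,"z": 0.003,"wx": 0,"wy": 0,"wz": 0}]}}

```text
time: 8.4
position: [0.676, 0.1421, 0.1806]
eef_rot: [0.581, 0.402, 0.582, -0.403]
wrist_force: [-0.3, 0.4, -2.5]
gripper_width: 0.0238
```

```bash
cat > f.py <<'E'
from h import *
import sys
def f(n=5,shot=None):
    F=[];Z=[]
    for i in range(n):
        a=capture('side'); o,p,R=pose();F.append(o['wrist_force']);Z.append(p)
    F=np.array(F);Z=np.array(Z)
    print('t',round(o['time'],2),'F',F.mean(0).round(2),'Fz',F[:,2].round(1),'P',Z.mean(0).round(4),'last',Z[-1].round(4),'tilt',R.apply([1,0,0]).round(4))
    return a
if __name__=='__main__': f(int(sys.argv[1]) if len(sys.argv)>1 else 4)
E
python3 f.py
```

```text
t 8.6 F [ 0.1  0.1 -2.2] Fz [-1.6 -2.  -2.7 -2.4] P [0.6764 0.1422 0.1812] last [0.6765 0.1423 0.1815] tilt [ 2.e-04 -0.e+00 -1.e+00]
```

Call:
{"fn": "jog_arm", "kwargs": {"commands": [{"x": 0.004,"y": 0,"z": 0,"wx": 0,"wy": 0,"wz": 0},{"x": 0.008,"y": 0,"z": 0,"wx": 0,"wy": 0,"wz": 0},{"x": 0.008,"y": 0,"z": 0,"wx": 0,"wy": 0,"wz": 0}]}}

```text
time: 8.85
position: [0.6764, 0.1422, 0.1789]
eef_rot: [0.582, 0.402, 0.582, -0.402]
wrist_force: [0.5, -0.4, -2.1]
gripper_width: 0.0238
```

```bash
python3 f.py 3
```

```text
t 9.0 F [-0.29 -0.18 -0.92] Fz [-0.6 -0.8 -1.4] P [0.6765 0.1423 0.1791] last [0.6765 0.1423 0.1791] tilt [ 2.e-04 -0.e+00 -1.e+00]
```

Call:
{"fn": "jog_arm", "kwargs": {"commands": [{"x": 0.004,"y": 0,"z": 0,"wx": 0,"wy": 0,"wz": 0},{"x": 0.008,"y": 0,"z": 0,"wx": 0,"wy": 0,"wz": 0},{"x": 0.008,"y": 0,"z": 0,"wx": 0,"wy": 0,"wz": 0}]}}

```text
time: 9.25
position: [0.6765, 0.1422, 0.1766]
eef_rot: [0.582, 0.402, 0.582, -0.402]
wrist_force: [0.9, 0.4, -0.5]
gripper_width: 0.0241
```

```bash
python3 f.py 3
```

```text
t 9.4 F [ 0.25 -0.09 -0.31] Fz [-0.4 -0.  -0.5] P [0.6765 0.1423 0.1768] last [0.6765 0.1423 0.1768] tilt [ 3.e-04 -0.e+00 -1.e+00]
```

Call:
{"fn": "jog_arm", "kwargs": {"commands": [{"x": 0.004,"y": 0,"z": 0,"wx": 0,"wy": 0,"wz": 0},{"x": 0.008,"y": 0,"z": 0,"wx": 0,"wy": 0,"wz": 0},{"x": 0.012,"y": 0,"z": 0,"wx": 0,"wy": 0,"wz": 0},{"x": 0.012,"y": 0,"z": 0,"wx": 0,"wy": 0,"wz": 0}]}}

```text
time: 9.73
position: [0.6765, 0.1422, 0.173]
eef_rot: [0.582, 0.402, 0.582, -0.402]
wrist_force: [-0.2, 0.1, 2.0]
gripper_width: 0.024
```

```bash
python3 f.py 3
```

```text
t 9.88 F [-0.26  0.27  0.95] Fz [1.  0.9 1. ] P [0.6765 0.1422 0.1732] last [0.6765 0.1422 0.1733] tilt [ 4.e-04 -0.e+00 -1.e+00]
```

Call:
{"fn": "jog_arm", "kwargs": {"commands": [{"x": 0.004,"y": 0,"z": 0,"wx": 0,"wy": 0,"wz": 0},{"x": 0.008,"y": 0,"z": 0,"wx": 0,"wy": 0,"wz": 0},{"x": 0.012,"y": 0,"z": 0,"wx": 0,"wy": 0,"wz": 0},{"x": 0.012,"y": 0,"z": 0,"wx": 0,"wy": 0,"wz": 0}]}}

```text
time: 10.22
position: [0.6765, 0.1423, 0.1695]
eef_rot: [0.582, 0.402, 0.582, -0.402]
wrist_force: [0.5, 0.3, 3.8]
gripper_width: 0.0237
```

```bash
python3 f.py 3
```

```text
t 10.37 F [-0.29 -0.31  2.93] Fz [3.2 3.1 2.5] P [0.6765 0.1423 0.1696] last [0.6765 0.1423 0.1697] tilt [ 5.e-04  0.e+00 -1.e+00]
```

Call:
{"fn": "jog_arm", "kwargs": {"commands": [{"x": 0.006,"y": 0,"z": 0,"wx": 0,"wy": 0,"wz": 0},{"x": 0.012,"y": 0,"z": 0,"wx": 0,"wy": 0,"wz": 0},{"x": 0.018,"y": 0,"z": 0,"wx": 0,"wy": 0,"wz": 0},{"x": 0.018,"y": 0,"z": 0,"wx": 0,"wy": 0,"wz": 0}]}}

```text
time: 10.7
position: [0.6766, 0.1422, 0.1641]
eef_rot: [0.582, 0.402, 0.581, -0.402]
wrist_force: [-0.6, 0.2, 6.0]
gripper_width: 0.0236
```

```bash
python3 f.py 5
```

```text
t 10.95 F [-0.58 -0.17  5.7 ] Fz [5.8 6.2 4.9 5.7 6. ] P [0.6766 0.1423 0.1644] last [0.6766 0.1423 0.1645] tilt [ 8.e-04  1.e-04 -1.e+00]
```

Call:
{"fn": "jog_arm", "kwargs": {"commands": [{"x": 0.002,"y": 0,"z": 0,"wx": 0,"wy": 0,"wz": 0},{"x": 0.002,"y": 0,"z": 0,"wx": 0,"wy": 0,"wz": 0},{"x": 0.002,"y": 0,"z": 0,"wx": 0,"wy": 0,"wz": 0},{"x": 0.002,"y": 0,"z": 0,"wx": 0,"wy": 0,"wz": 0},{"x": 0.002,"y": 0,"z": 0,"wx": 0,"wy": 0,"wz": 0},{"x": 0.002,"y": 0,"z": 0,"wx": 0,"wy": 0,"wz": 0},{"x": 0.002,"y": 0,"z": 0,"wx": 0,"wy": 0,"wz": 0}]}}

```text
time: 11.53
position: [0.6766, 0.1423, 0.164]
eef_rot: [0.582, 0.402, 0.581, -0.402]
wrist_force: [-1.5, -0.5, 5.4]
gripper_width: 0.0239
```

```bash
python3 - <<'E'
from f import *
a=f(5)
cv2.imwrite('pics/p4.png',cv2.resize(a['frame'][150:250,360:460],(600,600),interpolation=cv2.INTER_CUBIC)[...,::-1])
E
```

```text
t 11.78 F [-1.3  -0.19  6.01] Fz [5.5 6.  6.6 6.3 5.6] P [0.6766 0.1422 0.164 ] last [0.6766 0.1423 0.164 ] tilt [ 8.e-04  1.e-04 -1.e+00]
```

View pics/p4.png

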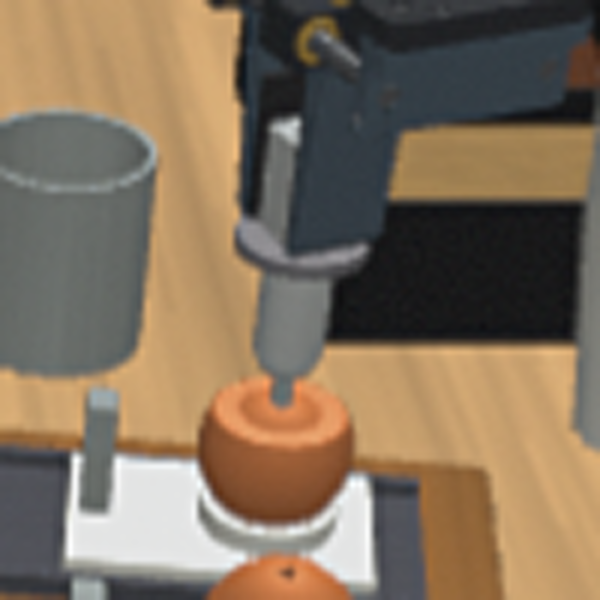

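Left peach: 8.0 N held for over 0.5 s at a slope of about 0.53 N/mm, so it sank roughly 9–10 mm and is overripe. The dent shows clearly in the crop. Next I lift off.

Call:
{"fn": "jog_arm", "kwargs": {"commands": [{"x": -0.04,"y": 0,"z": 0,"wx": 0,"wy": 0,"wz": 0},{"x": -0.09,"y": 0,"z": 0,"wx": 0,"wy": 0,"wz": 0},{"x": -0.12,"y": 0,"z": 0,"wx": 0,"wy": 0,"wz": 0},{"x": -0.12,"y": 0,"z": 0,"wx": 0,"wy": 0,"wz": 0},{"x": -0.12,"y": 0,"z": 0,"wx": 0,"wy": 0,"wz": 0}]}}

```text
time: 12.2
position: [0.6763, 0.1422, 0.1992]
eef_rot: [0.582, 0.402, 0.582, -0.402]
wrist_force: [-0.2, -0.7, -2.2]
gripper_width: 0.0237
```

```bash
python3 f.py 3;python3 -c "
from h import *
print(rel([.658,.0188,.2]),pose()[0]['gripper_width'])"
```

```text
t 12.35 F [-0.28  0.33 -2.02] Fz [-2.3 -1.9 -1.8] P [0.6758 0.1421 0.1981] last [0.6757 0.1421 0.198 ] tilt [-2.6e-03 -6.0e-04 -1.0e+00]
x -0.0064 y -0.2004 z 0.3636 0.023728767468490525
```

Call:
{"fn": "jog_arm", "kwargs": {"commands": [{"x": 0,"y": -0.05,"z": 0.09,"wx": 0,"wy": 0,"wz": 0},{"x": 0,"y": -0.1,"z": 0.18,"wx": 0,"wy": 0,"wz": 0},{"x": 0,"y": -0.15,"z": 0.27,"wx": 0,"wy": 0,"wz": 0},{"x": 0,"y": -0.2,"z": 0.363,"wx": 0,"wy": 0,"wz": 0},{"x": 0,"y": -0.2,"z": 0.363,"wx": 0,"wy": 0,"wz": 0},{"x": 0.035,"y": -0.2,"z": 0.363,"wx": 0,"wy": 0,"wz": 0},{"x": 0.035,"y": -0.2,"z": 0.363,"wx": 0,"wy": 0,"wz": 0},{"x": 0.035,"y": -0.2,"z": 0.363,"wx": 0,"wy": 0,"wz": 0}]}}

```text
time: 13.02
position: [0.658, 0.0202, 0.1872]
eef_rot: [0.581, 0.401, 0.583, -0.402]
wrist_force: [0.2, 0.2, -2.0]
gripper_width: 0.0238
```

```bash
python3 - <<'E'
from f import *
a=f(4); print(rel([.658,.0188,.182]))
cv2.imwrite('pics/m1.png',cv2.resize(a['frame'][190:290,360:460],(600,600),interpolation=cv2.INTER_CUBIC)[...,::-1])
E
```

```text
t 13.22 F [ 0.52 -0.07 -2.1 ] Fz [-2.3 -1.9 -2.6 -1.6] P [0.6587 0.0203 0.1884] last [0.6589 0.0202 0.1889] tilt [ 1.e-04  0.e+00 -1.e+00]
x 0.0230 y -0.0045 z 0.0031
```

View pics/m1.png

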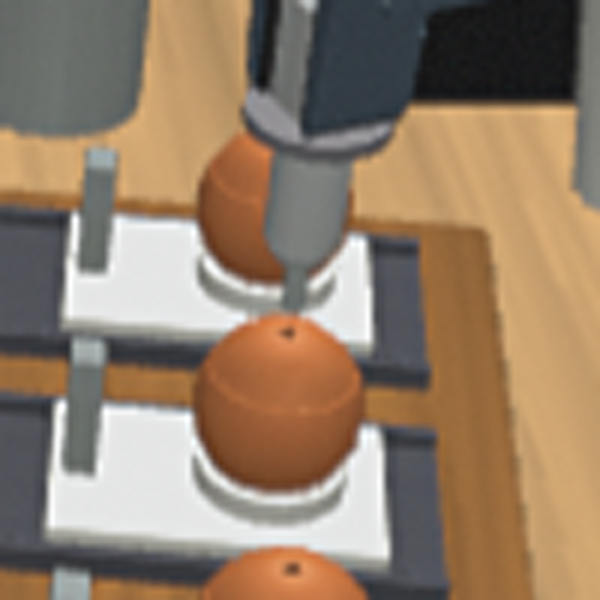

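Call:
{"fn": "jog_arm", "kwargs": {"commands": [{"x": 0.01,"y": -0.0045,"z": 0.003,"wx": 0,"wy": 0,"wz": 0},{"x": 0.021,"y": -0.0045,"z": 0.003,"wx": 0,"wy": 0,"wz": 0},{"x": 0.021,"y": -0.0045,"z": 0.003,"wx": 0,"wy": 0,"wz": 0}]}}

```text
time: 13.47
position: [0.6573, 0.018, 0.1818]
eef_rot: [0.581, 0.402, 0.582, -0.402]
wrist_force: [-0.9, 0.2, -2.3]
gripper_width: 0.0237
```

```bash
python3 f.py 3
```

```text
t 13.62 F [ 0.29 -0.22 -2.22] Fz [-2.2 -2.2 -2.2] P [0.6576 0.0179 0.1823] last [0.6578 0.0179 0.1825] tilt [-1.e-04 -1.e-04 -1.e+00]
```

Call:
{"fn": "jog_arm", "kwargs": {"commands": [{"x": 0.004,"y": 0,"z": 0,"wx": 0,"wy": 0,"wz": 0},{"x": 0.009,"y": 0,"z": 0,"wx": 0,"wy": 0,"wz": 0},{"x": 0.009,"y": 0,"z": 0,"wx": 0,"wy": 0,"wz": 0}]}}

```text
time: 13.87
position: [0.6576, 0.0178, 0.1796]
eef_rot: [0.581, 0.402, 0.582, -0.402]
wrist_force: [0.2, 0.8, -2.8]
gripper_width: 0.0239
```

```bash
python3 f.py 3
```

```text
t 14.02 F [-0.22 -0.1  -2.21] Fz [-2.5 -2.  -2.2] P [0.6577 0.0178 0.1798] last [0.6578 0.0178 0.1799] tilt [ 0.e+00 -1.e-04 -1.e+00]
```

Call:
{"fn": "jog_arm", "kwargs": {"commands": [{"x": 0.004,"y": 0,"z": 0,"wx": 0,"wy": 0,"wz": 0},{"x": 0.009,"y": 0,"z": 0,"wx": 0,"wy": 0,"wz": 0},{"x": 0.009,"y": 0,"z": 0,"wx": 0,"wy": 0,"wz": 0}]}}

```text
time: 14.27
position: [0.658, 0.0178, 0.1774]
eef_rot: [0.582, 0.402, 0.581, -0.402]
wrist_force: [0.5, -0.2, 0.8]
gripper_width: 0.0236
```

```bash
python3 f.py 3
```

```text
t 14.42 F [-0.17  0.21  0.49] Fz [ 1.1 -0.2  0.5] P [0.658  0.0178 0.1776] last [0.658  0.0178 0.1776] tilt [ 7.e-04 -1.e-04 -1.e+00]
```

Call:
{"fn": "jog_arm", "kwargs": {"commands": [{"x": 0.004,"y": 0,"z": 0,"wx": 0,"wy": 0,"wz": 0},{"x": 0.008,"y": 0,"z": 0,"wx": 0,"wy": 0,"wz": 0},{"x": 0.008,"y": 0,"z": 0,"wx": 0,"wy": 0,"wz": 0}]}}

```text
time: 14.67
position: [0.658, 0.0178, 0.1752]
eef_rot: [0.582, 0.402, 0.581, -0.402]
wrist_force: [-0.1, -0.4, 3.0]
gripper_width: 0.0237
```

```bash
python3 f.py 4
```

```text
t 14.87 F [0.01 0.29 2.76] Fz [3.2 2.1 3.5 2.2] P [0.658  0.0178 0.1753] last [0.658  0.0178 0.1752] tilt [ 8.e-04 -1.e-04 -1.e+00]
```

Call:
{"fn": "jog_arm", "kwargs": {"commands": [{"x": 0.004,"y": 0,"z": 0,"wx": 0,"wy": 0,"wz": 0},{"x": 0.009,"y": 0,"z": 0,"wx": 0,"wy": 0,"wz": 0},{"x": 0.009,"y": 0,"z": 0,"wx": 0,"wy": 0,"wz": 0}]}}

```text
time: 15.12
position: [0.6581, 0.0178, 0.1725]
eef_rot: [0.582, 0.402, 0.581, -0.402]
wrist_force: [-1.1, 0.3, 6.6]
gripper_width: 0.0239
```

```bash
python3 f.py 5
```

```text
t 15.37 F [-0.78 -0.09  5.78] Fz [6.5 5.5 6.1 5.2 5.6] P [0.6581 0.0178 0.1728] last [0.658  0.0178 0.1728] tilt [ 1.1e-03 -1.0e-04 -1.0e+00]
```

Call:
{"fn": "jog_arm", "kwargs": {"commands": [{"x": 0,"y": 0,"z": 0,"wx": 0,"wy": 0,"wz": 0},{"x": 0,"y": 0,"z": 0,"wx": 0,"wy": 0,"wz": 0},{"x": 0,"y": 0,"z": 0,"wx": 0,"wy": 0,"wz": 0},{"x": 0,"y": 0,"z": 0,"wx": 0,"wy": 0,"wz": 0},{"x": 0,"y": 0,"z": 0,"wx": 0,"wy": 0,"wz": 0},{"x": 0,"y": 0,"z": 0,"wx": 0,"wy": 0,"wz": 0},{"x": 0,"y": 0,"z": 0,"wx": 0,"wy": 0,"wz": 0}]}}

```text
time: 15.95
position: [0.6581, 0.0178, 0.1728]
eef_rot: [0.582, 0.402, 0.581, -0.402]
wrist_force: [-1.4, 0.0, 6.9]
gripper_width: 0.0239
```

```bash
python3 - <<'E'
from f import *
a=f(4)
cv2.imwrite('pics/m2.png',cv2.resize(a['frame'][190:290,360:460],(600,600),interpolation=cv2.INTER_CUBIC)[...,::-1])
E
```

```text
t 16.15 F [-0.37 -0.28  5.95] Fz [6.  5.5 6.1 6.2] P [0.658  0.0178 0.1728] last [0.6581 0.0178 0.1728] tilt [ 1.1e-03 -1.0e-04 -1.0e+00]
```

View pics/m2.png

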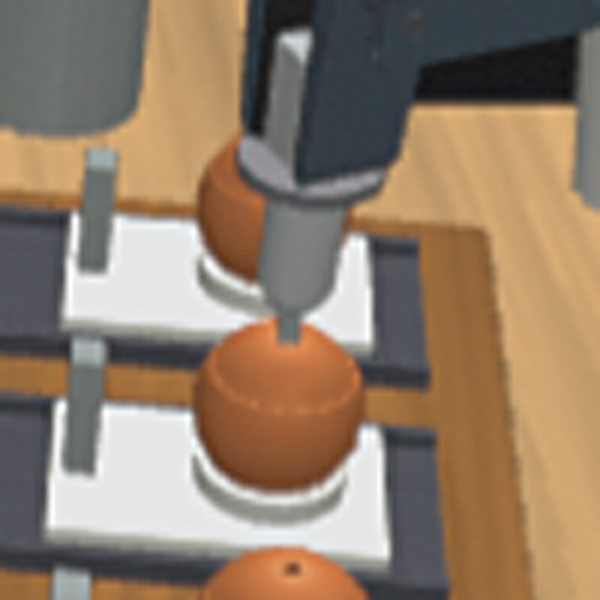

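Middle peach: 8.0 N with very little sink (about 1 mm), so it is unripe. Now the right one.

Call:
{"fn": "jog_arm", "kwargs": {"commands": [{"x": -0.04,"y": 0,"z": 0,"wx": 0,"wy": 0,"wz": 0},{"x": -0.09,"y": 0,"z": 0,"wx": 0,"wy": 0,"wz": 0},{"x": -0.09,"y": 0,"z": 0,"wx": 0,"wy": 0,"wz": 0},{"x": -0.09,"y": -0.05,"z": 0.09,"wx": 0,"wy": 0,"wz": 0},{"x": -0.09,"y": -0.1,"z": 0.18,"wx": 0,"wy": 0,"wz": 0},{"x": -0.09,"y": -0.15,"z": 0.27,"wx": 0,"wy": 0,"wz": 0},{"x": -0.09,"y": -0.2,"z": 0.362,"wx": 0,"wy": 0,"wz": 0},{"x": -0.09,"y": -0.2,"z": 0.362,"wx": 0,"wy": 0,"wz": 0},{"x": -0.05,"y": -0.2,"z": 0.362,"wx": 0,"wy": 0,"wz": 0},{"x": -0.05,"y": -0.2,"z": 0.362,"wx": 0,"wy": 0,"wz": 0}]}}

```text
time: 16.98
position: [0.6382, -0.1052, 0.1837]
eef_rot: [0.579, 0.402, 0.583, -0.403]
wrist_force: [-0.7, 0.1, -2.6]
gripper_width: 0.0236
```

```bash
python3 - <<'E'
from f import *
a=f(4); print(rel([.6395,-.1048,.1825]))
cv2.imwrite('pics/r1.png',cv2.resize(a['frame'][230:330,360:460],(600,600),interpolation=cv2.INTER_CUBIC)[...,::-1])
E
```

```text
t 17.18 F [ 0.19  0.03 -1.77] Fz [-2.2 -1.9 -1.3 -1.6] P [ 0.6394 -0.1045  0.1858] last [ 0.6401 -0.1044  0.1868] tilt [-4.e-04  1.e-04 -1.e+00]
x 0.0145 y -0.0023 z 0.0006
```

View pics/r1.png

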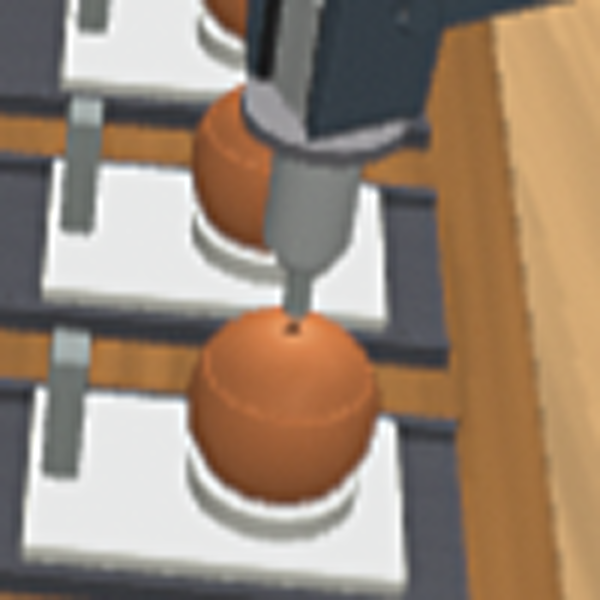

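Good alignment. Now descending onto it.

Call:
{"fn": "jog_arm", "kwargs": {"commands": [{"x": 0.01,"y": -0.002,"z": 0.001,"wx": 0,"wy": 0,"wz": 0},{"x": 0.014,"y": -0.002,"z": 0.001,"wx": 0,"wy": 0,"wz": 0},{"x": 0.014,"y": -0.002,"z": 0.001,"wx": 0,"wy": 0,"wz": 0}]}}

```text
time: 17.43
position: [0.6394, -0.1051, 0.1827]
eef_rot: [0.582, 0.402, 0.582, -0.402]
wrist_force: [-0.8, -0.1, -2.4]
gripper_width: 0.0238
```

```bash
python3 f.py 3
```

```text
t 17.58 F [ 0.15  0.37 -1.94] Fz [-2.1 -2.1 -1.7] P [ 0.6396 -0.1053  0.183 ] last [ 0.6396 -0.1053  0.1831] tilt [ 3.e-04 -2.e-04 -1.e+00]
```

Call:
{"fn": "jog_arm", "kwargs": {"commands": [{"x": 0.004,"y": 0,"z": 0,"wx": 0,"wy": 0,"wz": 0},{"x": 0.009,"y": 0,"z": 0,"wx": 0,"wy": 0,"wz": 0},{"x": 0.009,"y": 0,"z": 0,"wx": 0,"wy": 0,"wz": 0}]}}

```text
time: 17.83
position: [0.6393, -0.1054, 0.1799]
eef_rot: [0.581, 0.402, 0.582, -0.402]
wrist_force: [-0.9, -0.2, -2.2]
gripper_width: 0.0235
```

```bash
python3 f.py 3
```

```text
t 17.98 F [-0.03  0.02 -2.37] Fz [-3.  -1.3 -2.8] P [ 0.6395 -0.1055  0.1801] last [ 0.6395 -0.1055  0.1802] tilt [-0.e+00 -1.e-04 -1.e+00]
```

Call:
{"fn": "jog_arm", "kwargs": {"commands": [{"x": 0.004,"y": 0,"z": 0,"wx": 0,"wy": 0,"wz": 0},{"x": 0.009,"y": 0,"z": 0,"wx": 0,"wy": 0,"wz": 0},{"x": 0.009,"y": 0,"z": 0,"wx": 0,"wy": 0,"wz": 0}]}}

```text
time: 18.23
position: [0.6397, -0.1055, 0.1776]
eef_rot: [0.582, 0.402, 0.581, -0.402]
wrist_force: [0.6, -0.7, -0.2]
gripper_width: 0.0233
```

```bash
python3 f.py 3
```

```text
t 18.38 F [ 0.38 -0.89 -0.34] Fz [-0.8  0.1 -0.4] P [ 0.6397 -0.1055  0.1778] last [ 0.6397 -0.1055  0.1778] tilt [ 6.e-04 -2.e-04 -1.e+00]
```

Call:
{"fn": "jog_arm", "kwargs": {"commands": [{"x": 0.004,"y": 0,"z": 0,"wx": 0,"wy": 0,"wz": 0},{"x": 0.008,"y": 0,"z": 0,"wx": 0,"wy": 0,"wz": 0},{"x": 0.012,"y": 0,"z": 0,"wx": 0,"wy": 0,"wz": 0},{"x": 0.012,"y": 0,"z": 0,"wx": 0,"wy": 0,"wz": 0}]}}

```text
time: 18.72
position: [0.6397, -0.1055, 0.1741]
eef_rot: [0.582, 0.402, 0.581, -0.402]
wrist_force: [0.1, -0.1, 2.6]
gripper_width: 0.024
```

```bash
python3 f.py 4
```

```text
t 18.92 F [-0.4  -0.08  2.47] Fz [2.2 3.  2.4 2.2] P [ 0.6397 -0.1055  0.1743] last [ 0.6397 -0.1055  0.1743] tilt [ 7.e-04 -2.e-04 -1.e+00]
```

Call:
{"fn": "jog_arm", "kwargs": {"commands": [{"x": 0.005,"y": 0,"z": 0,"wx": 0,"wy": 0,"wz": 0},{"x": 0.01,"y": 0,"z": 0,"wx": 0,"wy": 0,"wz": 0},{"x": 0.015,"y": 0,"z": 0,"wx": 0,"wy": 0,"wz": 0},{"x": 0.015,"y": 0,"z": 0,"wx": 0,"wy": 0,"wz": 0}]}}

```text
time: 19.25
position: [0.6398, -0.1055, 0.1697]
eef_rot: [0.582, 0.402, 0.581, -0.402]
wrist_force: [-0.6, 0.3, 4.9]
gripper_width: 0.0238
```

```bash
python3 f.py 4
```

```text
t 19.45 F [-0.79 -0.14  5.26] Fz [5.5 4.7 5.7 5.1] P [ 0.6398 -0.1055  0.17  ] last [ 0.6398 -0.1055  0.17  ] tilt [ 1.e-03 -3.e-04 -1.e+00]
```

Call:
{"fn": "jog_arm", "kwargs": {"commands": [{"x": 0.003,"y": 0,"z": 0,"wx": 0,"wy": 0,"wz": 0},{"x": 0.003,"y": 0,"z": 0,"wx": 0,"wy": 0,"wz": 0},{"x": 0.003,"y": 0,"z": 0,"wx": 0,"wy": 0,"wz": 0},{"x": 0.003,"y": 0,"z": 0,"wx": 0,"wy": 0,"wz": 0},{"x": 0.003,"y": 0,"z": 0,"wx": 0,"wy": 0,"wz": 0},{"x": 0.003,"y": 0,"z": 0,"wx": 0,"wy": 0,"wz": 0},{"x": 0.003,"y": 0,"z": 0,"wx": 0,"wy": 0,"wz": 0}]}}

```text
time: 20.03
position: [0.6398, -0.1055, 0.1693]
eef_rot: [0.582, 0.402, 0.581, -0.402]
wrist_force: [0.1, -1.0, 5.2]
gripper_width: 0.0238
```

```bash
python3 - <<'E'
from f import *
a=f(6)
cv2.imwrite('pics/r2.png',cv2.resize(a['frame'][230:330,360:460],(600,600),interpolation=cv2.INTER_CUBIC)[...,::-1])
E
```

```text
t 20.33 F [-0.77 -0.06  6.14] Fz [6.3 7.1 5.2 6.2 6.9 5.2] P [ 0.6398 -0.1055  0.1693] last [ 0.6398 -0.1055  0.1693] tilt [ 1.1e-03 -3.0e-04 -1.0e+00]
```

View pics/r2.png

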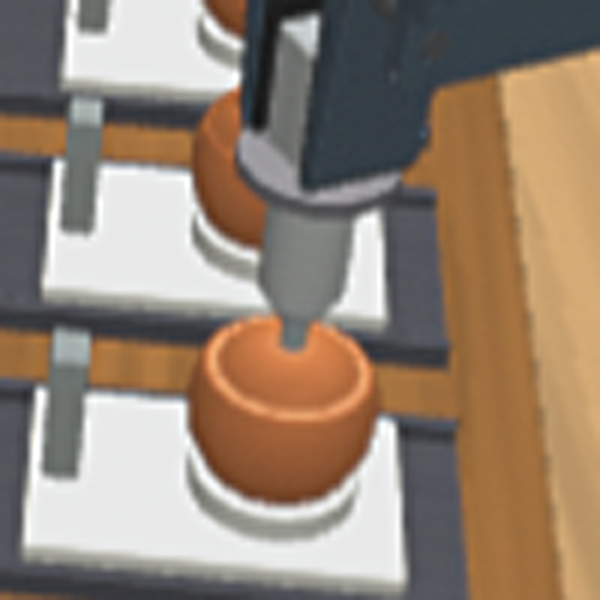

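Right peach: 8.1 N with about 5 mm sink, so it is ripe. That leaves left overripe, middle unripe and right ripe. Now I return the tester.

Call:
{"fn": "jog_arm", "kwargs": {"commands": [{"x": -0.04,"y": 0,"z": 0,"wx": 0,"wy": 0,"wz": 0},{"x": -0.1,"y": 0,"z": 0,"wx": 0,"wy": 0,"wz": 0},{"x": -0.19,"y": 0,"z": 0,"wx": 0,"wy": 0,"wz": 0},{"x": -0.19,"y": 0,"z": 0,"wx": 0,"wy": 0,"wz": 0},{"x": -0.19,"y": 0,"z": 0,"wx": 0,"wy": 0,"wz": 0}]}}

```text
time: 20.75
position: [0.6399, -0.1055, 0.2258]
eef_rot: [0.582, 0.402, 0.581, -0.402]
wrist_force: [0.1, 0.2, -2.9]
gripper_width: 0.0237
```

```bash
python3 f.py 2;python3 -c "
from h import *
print(rel([.3746,-.2555,.226],-69.3),pose()[0]['gripper_width'])"
```

```text
t 20.85 F [ 0.44  0.15 -2.45] Fz [-2.5 -2.4] P [ 0.6388 -0.1053  0.2238] last [ 0.6386 -0.1052  0.2235] tilt [-3.5e-03  6.0e-04 -1.0e+00]
x -0.0057 y -1.0001 z 0.1578 wx -0.0002 wy -0.0011 wz 0.0020 0.023797038538620734
```

Call:
{"fn": "jog_arm", "kwargs": {"commands": [{"x": 0,"y": -0.97,"z": 0.157,"wx": 0,"wy": 0,"wz": 0},{"x": 0,"y": -0.97,"z": 0.157,"wx": 0,"wy": 0,"wz": 0},{"x": 0,"y": -0.97,"z": 0.157,"wx": 0,"wy": 0,"wz": 0},{"x": 0,"y": -0.97,"z": 0.157,"wx": 0,"wy": 0,"wz": 0},{"x": 0,"y": -0.97,"z": 0.157,"wx": 0,"wy": 0,"wz": 0},{"x": 0,"y": -0.97,"z": 0.157,"wx": 0,"wy": 0,"wz": 0},{"x": 0,"y": -0.97,"z": 0.157,"wx": 0,"wy": 0,"wz": 0},{"x": 0,"y": -1,"z": 0.157,"wx": 0,"wy": 0,"wz": 0},{"x": 0,"y": -1,"z": 0.157,"wx": 0,"wy": 0,"wz": 0},{"x": 0,"y": -1,"z": 0.157,"wx": 0,"wy": 0,"wz": 0},{"x": 0,"y": -1,"z": 0.157,"wx": 0,"wy": 0,"wz": 0},{"x": 0,"y": -1,"z": 0.157,"wx": 0,"wy": 0,"wz": 0}]}}

```text
time: 21.85
position: [0.3766, -0.2549, 0.225]
eef_rot: [0.582, 0.402, 0.582, -0.402]
wrist_force: [0.8, 0.7, -1.7]
gripper_width: 0.0236
```

```bash
python3 - <<'E'
from f import *
a=f(6); print(rel([.3746,-.2555,.15],-69.3))
cv2.imwrite('pics/s1.png',cv2.resize(a['frame'][260:420,170:330],(640,640),interpolation=cv2.INTER_CUBIC)[...,::-1])
W=cloud(a)
C=W[(np.hypot(W[...,0]-.376,W[...,1]+.256)<.04)&(W[...,2]>.08)&(W[...,2]<.09)]
print('rim',len(C),C.min(0).round(4),C.max(0).round(4))
# circle fit of outer cup wall
from scipy.optimize import least_squares
C=W[(np.hypot(W[...,0]-.376,W[...,1]+.256)<.035)&(W[...,2]>.03)&(W[...,2]<.08)&(W[...,1]<-.262)]
r=least_squares(lambda q:np.hypot(C[:,0]-q[0],C[:,1]-q[1])-.028,[.376,-.256],loss='soft_l1',f_scale=.001);print('wall',r.x,len(C))
b=capture('top'); W=cloud(b)
C=W[(np.hypot(W[...,0]-.376,W[...,1]+.256)<.04)&(W[...,2]>.08)&(W[...,2]<.09)]
print('top rim',len(C),C.min(0).round(4),C.max(0).round(4))
E
```

```text
t 22.15 F [ 0.22 -0.   -1.82] Fz [-1.6 -1.7 -2.1 -1.3 -2.6 -1.7] P [ 0.3763 -0.255   0.2253] last [ 0.3759 -0.2552  0.2254] tilt [-1.e-04  1.e-04 -1.e+00]
x 0.2514 y -0.0046 z -0.0005 wx 0.0004 wy -0.0001 wz 0.0001
rim 636 [ 0.347  -0.2857  0.08  ] [ 0.4017 -0.2303  0.0884]
wall [ 0.37411417 -0.25626508] 751
top rim 81 [ 0.383  -0.2624  0.08  ] [ 0.4021 -0.229   0.089 ]
```

View pics/s1.png

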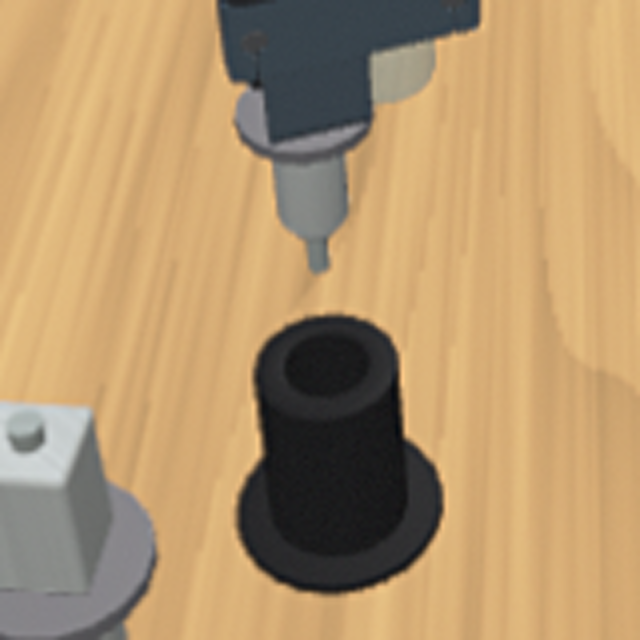

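Call:
{"fn": "jog_arm", "kwargs": {"commands": [{"x": 0,"y": -0.005,"z": 0,"wx": 0,"wy": 0,"wz": 0},{"x": 0.05,"y": -0.005,"z": 0,"wx": 0,"wy": 0,"wz": 0},{"x": 0.12,"y": -0.005,"z": 0,"wx": 0,"wy": 0,"wz": 0},{"x": 0.16,"y": -0.005,"z": 0,"wx": 0,"wy": 0,"wz": 0},{"x": 0.18,"y": -0.005,"z": 0,"wx": 0,"wy": 0,"wz": 0},{"x": 0.18,"y": -0.005,"z": 0,"wx": 0,"wy": 0,"wz": 0}]}}

```text
time: 22.7
position: [0.3733, -0.2555, 0.1704]
eef_rot: [0.581, 0.402, 0.583, -0.402]
wrist_force: [0.0, -0.3, -2.1]
gripper_width: 0.0238
```

```bash
python3 - <<'E'
from f import *
a=f(4); print(rel([.3744,-.2556,.105],-69.3))
cv2.imwrite('pics/s2.png',cv2.resize(a['frame'][260:420,170:330],(640,640),interpolation=cv2.INTER_CUBIC)[...,::-1])
E
```

```text
t 22.9 F [ 0.43 -0.31 -2.04] Fz [-0.9 -2.2 -2.3 -2.7] P [ 0.3745 -0.2563  0.1721] last [ 0.3747 -0.2565  0.1725] tilt [ 0.0017 -0.0013 -1.    ]
x 0.2250 y -0.0003 z -0.0034 wx -0.0003 wy 0.0012 wz -0.0007
```

View pics/s2.png

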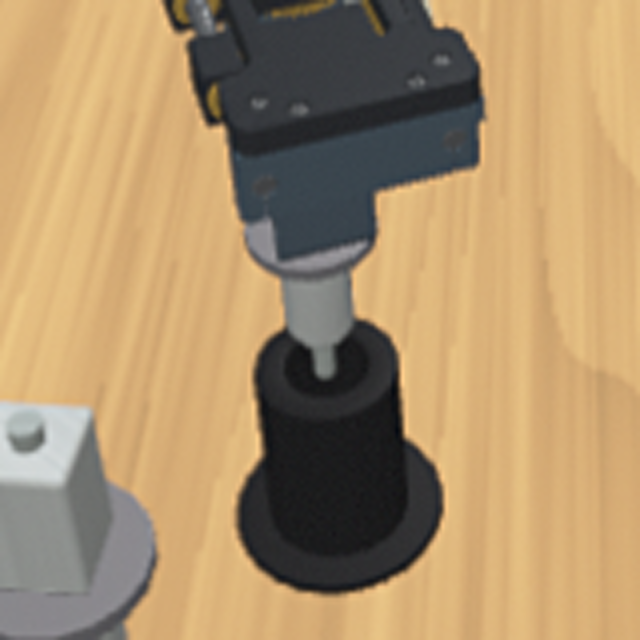

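Call:
{"fn": "jog_arm", "kwargs": {"commands": [{"x": 0.03,"y": 0,"z": -0.002,"wx": 0,"wy": 0,"wz": 0},{"x": 0.06,"y": 0,"z": -0.002,"wx": 0,"wy": 0,"wz": 0},{"x": 0.09,"y": 0,"z": -0.002,"wx": 0,"wy": 0,"wz": 0},{"x": 0.12,"y": 0,"z": -0.002,"wx": 0,"wy": 0,"wz": 0},{"x": 0.15,"y": 0,"z": -0.002,"wx": 0,"wy": 0,"wz": 0},{"x": 0.15,"y": 0,"z": -0.002,"wx": 0,"wy": 0,"wz": 0}]}}

```text
time: 23.4
position: [0.3728, -0.2546, 0.1243]
eef_rot: [0.58, 0.402, 0.583, -0.402]
wrist_force: [-0.6, 0.5, -2.3]
gripper_width: 0.0237
```

```bash
python3 - <<'E'
from f import *
a=f(3); print(rel([.3746,-.2556,.104],-69.3))
E
```

```text
t 23.55 F [ 0.1   0.08 -1.79] Fz [-1.6 -2.2 -1.6] P [ 0.3737 -0.2553  0.1259] last [ 0.374  -0.2555  0.1265] tilt [-1.e-04 -0.e+00 -1.e+00]
x 0.0749 y 0.0018 z 0.0010 wx -0.0002 wy -0.0000 wz 0.0001
```

Call:
{"fn": "jog_arm", "kwargs": {"commands": [{"x": 0.02,"y": 0.001,"z": 0,"wx": 0,"wy": 0,"wz": 0},{"x": 0.04,"y": 0.001,"z": 0,"wx": 0,"wy": 0,"wz": 0},{"x": 0.055,"y": 0.001,"z": 0,"wx": 0,"wy": 0,"wz": 0},{"x": 0.065,"y": 0.001,"z": 0,"wx": 0,"wy": 0,"wz": 0},{"x": 0.07,"y": 0.001,"z": 0,"wx": 0,"wy": 0,"wz": 0},{"x": 0.07,"y": 0.001,"z": 0,"wx": 0,"wy": 0,"wz": 0}]}}

```text
time: 24.05
position: [0.3739, -0.2551, 0.1051]
eef_rot: [0.581, 0.402, 0.582, -0.402]
wrist_force: [0.2, 0.1, -2.4]
gripper_width: 0.024
```

```bash
python3 - <<'E'
from f import *
a=f(4); print(rel([.3746,-.2556,.104],-69.3))
cv2.imwrite('pics/s3.png',cv2.resize(a['frame'][260:420,170:330],(640,640),interpolation=cv2.INTER_CUBIC)[...,::-1])
E
```

```text
t 24.25 F [ 0.37  0.11 -2.24] Fz [-1.7 -3.  -2.4 -1.9] P [ 0.3743 -0.2554  0.1056] last [ 0.3743 -0.2554  0.1057] tilt [ 5.e-04 -4.e-04 -1.e+00]
x 0.0058 y 0.0006 z 0.0008 wx -0.0002 wy 0.0004 wz -0.0002
```

View pics/s3.png

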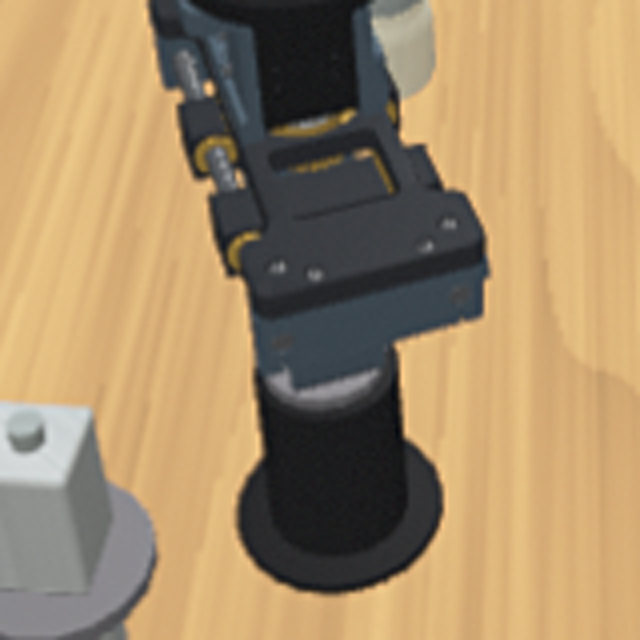

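Call:
{"fn": "jog_arm", "kwargs": {"commands": [{"x": 0.003,"y": 0,"z": 0,"wx": 0,"wy": 0,"wz": 0},{"x": 0.006,"y": 0,"z": 0,"wx": 0,"wy": 0,"wz": 0},{"x": 0.006,"y": 0,"z": 0,"wx": 0,"wy": 0,"wz": 0}]}}

```text
time: 24.5
position: [0.3743, -0.2555, 0.104]
eef_rot: [0.582, 0.402, 0.581, -0.402]
wrist_force: [-0.9, -0.1, 0.9]
gripper_width: 0.024
```

```bash
python3 f.py 3
```

```text
t 24.65 F [-0.43  0.1   1.61] Fz [1.2 1.9 1.8] P [ 0.3743 -0.2555  0.104 ] last [ 0.3743 -0.2555  0.1041] tilt [ 5.e-04 -5.e-04 -1.e+00]
```

The collar is seated on the rim, with the weight off the hand and about 3.6 N upward. Releasing slowly.

Call:
{"fn": "jog_arm", "kwargs": {"commands": [{"x": 0,"y": 0,"z": 0,"wx": 0,"wy": 0,"wz": 0},{"x": 0,"y": 0,"z": 0,"wx": 0,"wy": 0,"wz": 0},{"x": 0,"y": 0,"z": 0,"wx": 0,"wy": 0,"wz": 0},{"x": 0,"y": 0,"z": 0,"wx": 0,"wy": 0,"wz": 0},{"x": 0,"y": 0,"z": 0,"wx": 0,"wy": 0,"wz": 0},{"x": 0,"y": 0,"z": 0,"wx": 0,"wy": 0,"wz": 0},{"x": 0,"y": 0,"z": 0,"wx": 0,"wy": 0,"wz": 0},{"x": 0,"y": 0,"z": 0,"wx": 0,"wy": 0,"wz": 0}], "hand": 0.4}}

```text
time: 25.32
position: [0.3742, -0.2553, 0.1037]
eef_rot: [0.582, 0.402, 0.582, -0.402]
wrist_force: [-1.5, -0.0, 0.4]
gripper_width: 0.064
```

Call:
{"fn": "jog_arm", "kwargs": {"commands": [{"x": -0.05,"y": 0,"z": 0,"wx": 0,"wy": 0,"wz": 0},{"x": -0.12,"y": 0,"z": 0,"wx": 0,"wy": 0,"wz": 0},{"x": -0.22,"y": 0,"z": 0,"wx": 0,"wy": 0,"wz": 0},{"x": -0.34,"y": 0,"z": 0,"wx": 0,"wy": 0,"wz": 0},{"x": -0.42,"y": 0,"z": 0,"wx": 0,"wy": 0,"wz": 0},{"x": -0.42,"y": 0,"z": 0,"wx": 0,"wy": 0,"wz": 0},{"x": -0.42,"y": 0,"z": 0,"wx": 0,"wy": 0,"wz": 0}]}}

```text
time: 25.9
position: [0.3747, -0.2557, 0.2309]
eef_rot: [0.583, 0.402, 0.58, -0.402]
wrist_force: [-0.5, 0.6, 0.5]
gripper_width: 0.0639
```

```bash
python3 - <<'E'
from f import *
a=f(2); save(a,'side5')
hx=np.array([.6395,-.1048])-.065*np.array([np.cos(np.radians(8.55)),-np.sin(np.radians(8.55))]); print('handle',hx)
for th in(81.45,-98.55): print(th,rel([hx[0],hx[1],.18],th))
E
```

```text
t 26.0 F [-0.34 -0.2   0.54] Fz [0.6 0.4] P [ 0.3737 -0.2549  0.229 ] last [ 0.3735 -0.2548  0.2286] tilt [-0.0018  0.0013 -1.    ]
handle [ 0.57522238 -0.09513629]
81.45 x 0.1615 y 0.8173 z -0.2601 wx -1.6752 wy -0.0015 wz -0.0013
-98.55 x 0.1615 y 0.8173 z -0.2601 wx 0.3248 wy -0.0009 wz 0.0011
```

View pics/side5.png

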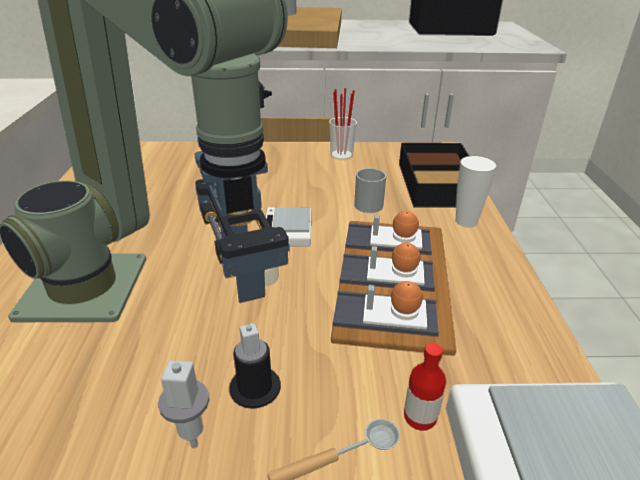

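The tester stands back in its stand, with its grip top at side (row 330, col 249). Now to the right tray's handle.

Call:
{"fn": "jog_arm", "kwargs": {"commands": [{"x": 0.1,"y": 0.815,"z": -0.26,"wx": 0.325,"wy": 0,"wz": 0},{"x": 0.1,"y": 0.815,"z": -0.26,"wx": 0.325,"wy": 0,"wz": 0},{"x": 0.1,"y": 0.815,"z": -0.26,"wx": 0.325,"wy": 0,"wz": 0},{"x": 0.1,"y": 0.815,"z": -0.26,"wx": 0.325,"wy": 0,"wz": 0},{"x": 0.1,"y": 0.815,"z": -0.26,"wx": 0.325,"wy": 0,"wz": 0},{"x": 0.1,"y": 0.815,"z": -0.26,"wx": 0.325,"wy": 0,"wz": 0},{"x": 0.1,"y": 0.815,"z": -0.26,"wx": 0.325,"wy": 0,"wz": 0},{"x": 0.1,"y": 0.815,"z": -0.26,"wx": 0.325,"wy": 0,"wz": 0},{"x": 0.1,"y": 0.815,"z": -0.26,"wx": 0.325,"wy": 0,"wz": 0},{"x": 0.1,"y": 0.815,"z": -0.26,"wx": 0.325,"wy": 0,"wz": 0},{"x": 0.1,"y": 0.815,"z": -0.26,"wx": 0.325,"wy": 0,"wz": 0}]}}

```text
time: 26.92
position: [0.5741, -0.0968, 0.1992]
eef_rot: [-0.461, -0.536, -0.461, 0.537]
wrist_force: [-0.5, -0.1, 0.1]
gripper_width: 0.0634
```

```bash
python3 - <<'E'
from f import *
a=f(4); print(jaw()[0],rel([.5752,-.0955,.062],-98.55))
cv2.imwrite('pics/h1.png',cv2.resize(a['frame'][200:340,310:450],(560,560),interpolation=cv2.INTER_CUBIC)[...,::-1])
b=capture('top');cv2.imwrite('pics/h1t.png',cv2.resize(b['frame'][130:290,290:450],(560,560),interpolation=cv2.INTER_CUBIC)[...,::-1])
E
```

```text
t 27.12 F [-0.16  0.19 -0.2 ] Fz [-1.2 -0.5 -0.   0.9] P [ 0.5745 -0.0969  0.1999] last [ 0.5748 -0.0968  0.2001] tilt [ 4.e-04 -2.e-04 -1.e+00]
-98.65047147196285 x 0.4604 y 0.0005 z -0.0045 wx -0.0011 wy 0.0001 wz -0.0003
```

View pics/h1.png

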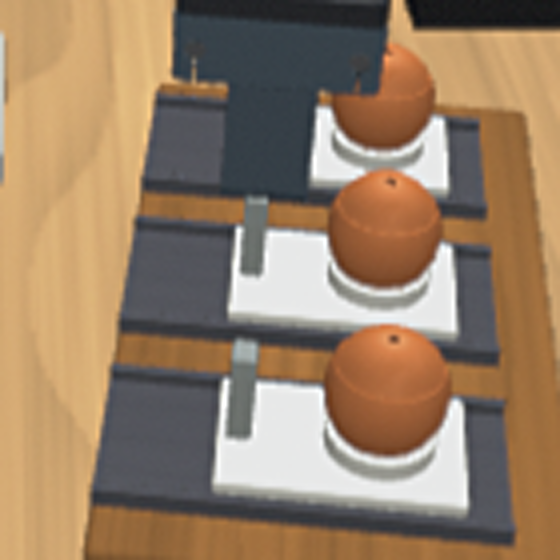

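Call:
{"fn": "jog_arm", "kwargs": {"commands": [{"x": 0.1,"y": 0.001,"z": -0.004,"wx": 0,"wy": 0,"wz": 0},{"x": 0.2,"y": 0.001,"z": -0.004,"wx": 0,"wy": 0,"wz": 0},{"x": 0.3,"y": 0.001,"z": -0.004,"wx": 0,"wy": 0,"wz": 0},{"x": 0.38,"y": 0.001,"z": -0.004,"wx": 0,"wy": 0,"wz": 0},{"x": 0.44,"y": 0.001,"z": -0.004,"wx": 0,"wy": 0,"wz": 0},{"x": 0.48,"y": 0.001,"z": -0.004,"wx": 0,"wy": 0,"wz": 0},{"x": 0.48,"y": 0.001,"z": -0.004,"wx": 0,"wy": 0,"wz": 0},{"x": 0.48,"y": 0.001,"z": -0.004,"wx": 0,"wy": 0,"wz": 0}]}}

```text
time: 27.83
position: [0.5756, -0.0951, 0.0556]
eef_rot: [-0.461, -0.536, -0.461, 0.536]
wrist_force: [-0.2, -0.0, -0.1]
gripper_width: 0.0637
```

```bash
python3 - <<'E'
from f import *
a=f(3); print(jaw()[0],rel([.5752,-.0955,.056],-98.55))
cv2.imwrite('pics/h2.png',cv2.resize(a['frame'][200:340,310:450],(560,560),interpolation=cv2.INTER_CUBIC)[...,::-1])
E
```

```text
t 27.98 F [ 0.18 -0.12  0.22] Fz [ 0.4 -0.9  1.1] P [ 0.5766 -0.0952  0.0569] last [ 0.5768 -0.0952  0.0571] tilt [ 2.7e-03 -6.0e-04 -1.0e+00]
-98.58301489698584 x 0.0038 y -0.0050 z 0.0018 wx -0.0004 wy 0.0001 wz -0.0018
```

View pics/h2.png

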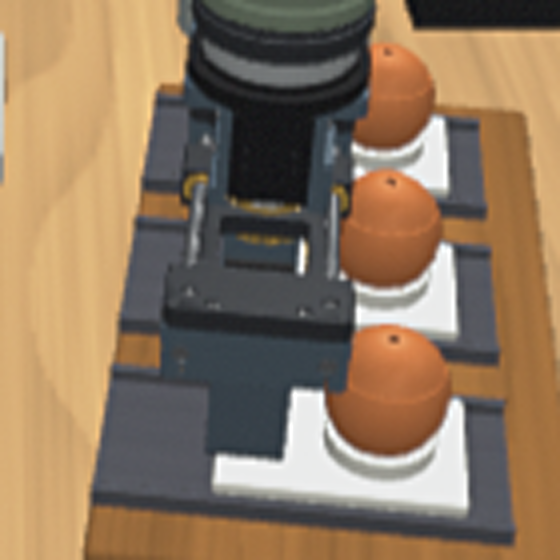

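Call:
{"fn": "jog_arm", "kwargs": {"commands": [{"x": 0,"y": 0,"z": 0,"wx": 0,"wy": 0,"wz": 0},{"x": 0,"y": 0,"z": 0,"wx": 0,"wy": 0,"wz": 0},{"x": 0,"y": 0,"z": 0,"wx": 0,"wy": 0,"wz": 0},{"x": 0,"y": 0,"z": 0,"wx": 0,"wy": 0,"wz": 0},{"x": 0,"y": 0,"z": 0,"wx": 0,"wy": 0,"wz": 0},{"x": 0,"y": 0,"z": 0,"wx": 0,"wy": 0,"wz": 0},{"x": 0,"y": 0,"z": 0,"wx": 0,"wy": 0,"wz": 0},{"x": 0,"y": 0,"z": 0,"wx": 0,"wy": 0,"wz": 0},{"x": 0,"y": 0,"z": 0,"wx": 0,"wy": 0,"wz": 0},{"x": 0,"y": 0,"z": 0,"wx": 0,"wy": 0,"wz": 0}], "hand": -1, "newtons": 25}}

```text
time: 28.82
position: [0.5757, -0.0956, 0.0557]
eef_rot: [-0.462, -0.536, -0.461, 0.536]
wrist_force: [-1.4, -4.8, 0.0]
gripper_width: 0.0156
```

```bash
python3 - <<'E'
from f import *
a=f(3); p=pose()[1]; c=np.cos(np.radians(8.55));s=np.sin(np.radians(8.55))
print(jaw()[0],rel([p[0]-.046*c,p[1]+.046*s,p[2]]),pose()[0]['gripper_width'])
E
```

```text
t 28.97 F [-0.57 -5.44  0.25] Fz [0.5 0.3 0. ] P [ 0.5757 -0.0956  0.0557] last [ 0.5757 -0.0956  0.0557] tilt [-3.0e-04 -1.2e-03 -1.0e+00]
-98.55186607078261 x 0.0000 y -0.1533 z 0.0000 0.01580377629015262
```

Call:
{"fn": "jog_arm", "kwargs": {"commands": [{"x": 0,"y": 0,"z": 0.003,"wx": 0,"wy": 0,"wz": 0},{"x": 0,"y": -0.015,"z": 0.003,"wx": 0,"wy": 0,"wz": 0},{"x": 0,"y": -0.03,"z": 0.003,"wx": 0,"wy": 0,"wz": 0},{"x": 0,"y": -0.045,"z": 0.003,"wx": 0,"wy": 0,"wz": 0},{"x": 0,"y": -0.06,"z": 0.003,"wx": 0,"wy": 0,"wz": 0},{"x": 0,"y": -0.075,"z": 0.003,"wx": 0,"wy": 0,"wz": 0},{"x": 0,"y": -0.09,"z": 0.003,"wx": 0,"wy": 0,"wz": 0},{"x": 0,"y": -0.105,"z": 0.003,"wx": 0,"wy": 0,"wz": 0},{"x": 0,"y": -0.12,"z": 0.003,"wx": 0,"wy": 0,"wz": 0},{"x": 0,"y": -0.135,"z": 0.003,"wx": 0,"wy": 0,"wz": 0},{"x": 0,"y": -0.15,"z": 0.003,"wx": 0,"wy": 0,"wz": 0},{"x": 0,"y": -0.15,"z": 0.003,"wx": 0,"wy": 0,"wz": 0}]}}

```text
time: 29.97
position: [0.5296, -0.0887, 0.0557]
eef_rot: [-0.461, -0.535, -0.462, 0.536]
wrist_force: [-1.3, -1.5, -0.3]
gripper_width: 0.0156
```

```bash
python3 f.py 3
```

```text
t 30.12 F [-2.45 -1.43  0.81] Fz [1.  0.9 0.4] P [ 0.5298 -0.0888  0.0557] last [ 0.53   -0.0888  0.0557] tilt [-2.6e-03  5.0e-04 -1.0e+00]
```

Call:
{"fn": "jog_arm", "kwargs": {"commands": [{"x": 0,"y": -0.006,"z": 0,"wx": 0,"wy": 0,"wz": 0},{"x": 0,"y": -0.012,"z": 0,"wx": 0,"wy": 0,"wz": 0},{"x": 0,"y": -0.016,"z": 0,"wx": 0,"wy": 0,"wz": 0},{"x": 0,"y": -0.016,"z": 0,"wx": 0,"wy": 0,"wz": 0}]}}

```text
time: 30.45
position: [0.5269, -0.0883, 0.0557]
eef_rot: [0.462, 0.536, 0.461, -0.536]
wrist_force: [2.0, -1.0, -4.0]
gripper_width: 0.0156
```

```bash
python3 f.py 4
```

```text
t 30.65 F [ 2.32 -1.44 -3.82] Fz [-4.  -3.8 -3.5 -4. ] P [ 0.527  -0.0883  0.0557] last [ 0.527  -0.0884  0.0557] tilt [ 9.e-04 -1.e-04 -1.e+00]
```

Call:
{"fn": "jog_arm", "kwargs": {"commands": [{"x": 0,"y": -0.004,"z": 0,"wx": 0,"wy": 0,"wz": 0},{"x": 0,"y": -0.008,"z": 0,"wx": 0,"wy": 0,"wz": 0},{"x": 0,"y": -0.008,"z": 0,"wx": 0,"wy": 0,"wz": 0}]}}

```text
time: 30.9
position: [0.5269, -0.0883, 0.0558]
eef_rot: [0.463, 0.537, 0.46, -0.535]
wrist_force: [8.8, -2.6, -9.1]
gripper_width: 0.0159
```

```bash
python3 f.py 4
```

```text
t 31.1 F [ 9.   -1.56 -8.96] Fz [-9.1 -8.9 -8.3 -9.6] P [ 0.5269 -0.0883  0.0558] last [ 0.5269 -0.0883  0.0558] tilt [ 5.9e-03 -8.0e-04 -1.0e+00]
```

The tray is at its stop: 9 N and no further motion. Releasing.

Call:
{"fn": "jog_arm", "kwargs": {"commands": [{"x": 0,"y": 0,"z": 0,"wx": 0,"wy": 0,"wz": 0},{"x": 0,"y": 0,"z": 0,"wx": 0,"wy": 0,"wz": 0},{"x": 0,"y": 0,"z": 0,"wx": 0,"wy": 0,"wz": 0},{"x": 0,"y": 0,"z": 0,"wx": 0,"wy": 0,"wz": 0},{"x": 0,"y": 0,"z": 0,"wx": 0,"wy": 0,"wz": 0},{"x": 0,"y": 0,"z": 0,"wx": 0,"wy": 0,"wz": 0},{"x": 0,"y": 0,"z": 0,"wx": 0,"wy": 0,"wz": 0},{"x": 0,"y": 0,"z": 0,"wx": 0,"wy": 0,"wz": 0}], "hand": 0.3}}

```text
time: 31.77
position: [0.524, -0.088, 0.0558]
eef_rot: [-0.461, -0.536, -0.461, 0.536]
wrist_force: [1.0, 0.6, -0.2]
gripper_width: 0.0591
```

Call:
{"fn": "jog_arm", "kwargs": {"commands": [{"x": -0.05,"y": 0,"z": 0,"wx": 0,"wy": 0,"wz": 0},{"x": -0.13,"y": 0,"z": 0,"wx": 0,"wy": 0,"wz": 0},{"x": -0.25,"y": 0,"z": 0,"wx": 0,"wy": 0,"wz": 0},{"x": -0.37,"y": 0,"z": 0,"wx": 0,"wy": 0,"wz": 0},{"x": -0.5,"y": 0,"z": 0,"wx": 0,"wy": 0,"wz": 0},{"x": -0.5,"y": -0.13,"z": 0,"wx": 0,"wy": 0,"wz": 0},{"x": -0.5,"y": -0.25,"z": 0,"wx": 0,"wy": 0,"wz": 0},{"x": -0.5,"y": -0.35,"z": 0,"wx": 0,"wy": 0,"wz": 0},{"x": -0.5,"y": -0.35,"z": 0,"wx": 0,"wy": 0,"wz": 0}]}}

```text
time: 32.52
position: [0.4142, -0.0712, 0.2055]
eef_rot: [-0.46, -0.535, -0.463, 0.537]
wrist_force: [-0.4, 0.3, -0.1]
gripper_width: 0.0594
```

```bash
python3 - <<'E'
from f import *
a=f(2); save(a,'side9'); b=capture('top'); save(b,'top9')
W0=np.load('c0.npz')
for n,W,Z in(('side',cloud(a),W0['s']),('top',cloud(b),W0['t'])):
  for nm,cs in(('L',[(.6117,.151)]),('M',[(.5927,.027)]),('R0',[(.5746,-.096)]),('R1',[(.526,-.088)])):
    for V,k in((Z,'before'),(W,'now')):
      c0=cs[0];Q=V[(abs(V[...,0]-c0[0])<.015)&(abs(V[...,1]-c0[1])<.018)&(V[...,2]>.0765)]
      print(n,nm,k,len(Q),Q.mean(0).round(4) if len(Q) else '')
  G=W[(np.hypot(W[...,0]-.376,W[...,1]+.256)<.03)&(W[...,2]>.126)&(W[...,2]<.145)]
  print('grip',len(G),np.median(G,0).round(4) if len(G) else '')
  for nm,c0,rr in(('sauce',(.627,-.31),.05),('jar',(.37,.01),.05),('pitcher',(.61,.32),.07)):
    for V in(Z,W):
      Q=V[(np.hypot(V[...,0]-c0[0],V[...,1]-c0[1])<rr)&(V[...,2]>.03)];print(nm,Q.mean(0).round(4) if len(Q) else '',len(Q))
E
```

```text
t 32.62 F [ 0.34 -0.35  0.44] Fz [-0.3  1.1] P [ 0.4188 -0.072   0.2061] last [ 0.4199 -0.0723  0.2062] tilt [ 1.6e-03 -4.0e-04 -1.0e+00]
side L before 21 [0.6121 0.1475 0.0781]
side L now 22 [0.6113 0.1481 0.0779]
side M before 27 [0.5933 0.0247 0.078 ]
side M now 26 [0.591  0.025  0.0782]
side R0 before 33 [ 0.5741 -0.0982  0.078 ]
side R0 now 156 [ 0.577  -0.1027  0.0873]
side R1 before 0 
side R1 now 35 [ 0.5253 -0.0908  0.0781]
grip 231 [ 0.3746 -0.2621  0.1317]
sauce [ 0.6307 -0.3291  0.0892] 2367
sauce [ 0.6307 -0.3291  0.0893] 2364
jar [0.3713 0.0139 0.0573] 710
jar [0.3712 0.014  0.0571] 714
pitcher [0.6134 0.3153 0.0671] 965
pitcher [0.6134 0.3154 0.0673] 961
top L before 16 [0.6127 0.1515 0.0781]
top L now 20 [0.6113 0.1533 0.078 ]
top M before 18 [0.5936 0.0285 0.078 ]
top M now 20 [0.5926 0.0309 0.0782]
top R0 before 17 [ 0.5739 -0.0943  0.0784]
top R0 now 182 [ 0.5779 -0.0948  0.0855]
top R1 before 0 
top R1 now 21 [ 0.527  -0.0857  0.0777]
grip 139 [ 0.3757 -0.2535  0.1302]
sauce [ 0.6317 -0.3046  0.0938] 702
sauce [ 0.6317 -0.3045  0.0936] 706
jar [0.3712 0.0295 0.0647] 496
jar [0.3726 0.0009 0.4399] 2128
pitcher [0.6173 0.3327 0.0678] 756
pitcher [0.6173 0.3326 0.0681] 753
```

View pics/side9.png

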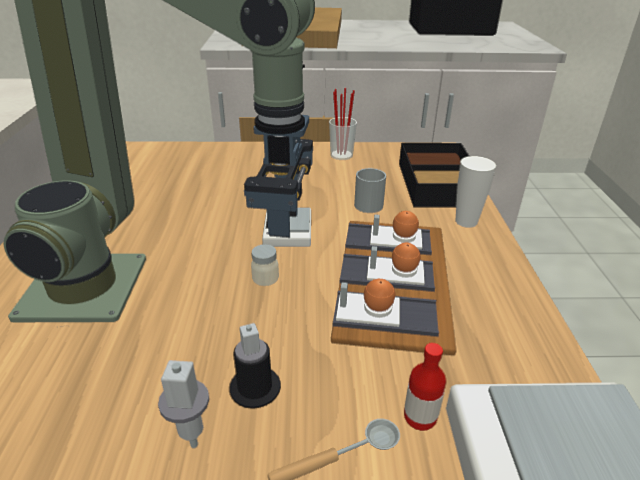

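View pics/top9.png

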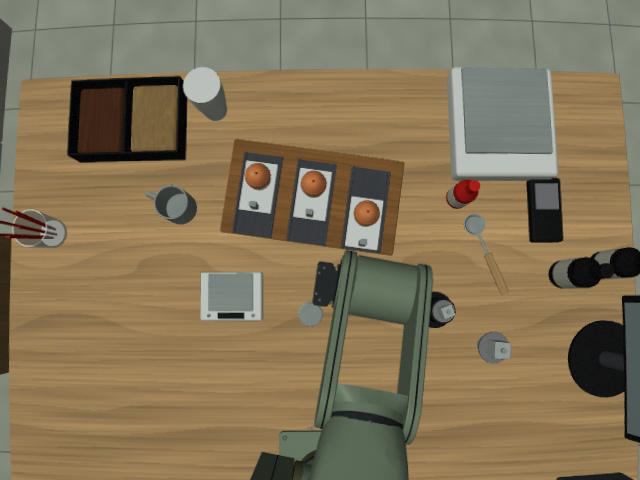

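```bash
python3 - <<'E'
import cv2,numpy as np
for A,B,rs in(('side0','side9',[('L',(214,240,368,384)),('M',(247,272,366,382)),('board',(335,350,340,450))]),('top0','top9',[('L',(195,212,240,262)),('M',(203,220,300,320)),('board',(136,150,232,300))])):
    a=cv2.imread(f'pics/{A}.png',0).astype(np.float32);b=cv2.imread(f'pics/{B}.png',0).astype(np.float32)
    for n,(r0,r1,c0,c1) in rs:
        p=a[r0-3:r1+3,c0-3:c1+3];q=b[r0-3:r1+3,c0-3:c1+3]
        print(A,n,cv2.phaseCorrelate(p,q,cv2.createHanningWindow(p.shape[::-1],cv2.CV_32F)),abs(p-q).max())
E
```

```text
side0 L ((-0.2686377354557017, -0.25320373250535155), 0.9632928508023421) 66.0
side0 M ((-0.06984865976016152, 0.05015170349341602), 1.0367468850066264) 85.0
side0 board ((0.12000721559909522, 0.00016955019028941365), 0.9846170821123653) 8.0
top0 L ((0.07666716822186892, 0.47494859822939617), 1.0405467728773752) 54.0
top0 M ((0.4626401465341665, 0.39492057550336135), 0.9641045946857811) 56.0
top0 board ((0.48273001975159247, -0.12126255717558898), 0.9931401557922364) 7.0
```

The handles of the left and middle trays differ slightly from the first picture, so I'll look closer.

```bash
python3 - <<'E'
import cv2,numpy as np
a=cv2.imread('pics/top0.png');b=cv2.imread('pics/top9.png')
f=lambda i,r0,r1,c0,c1:cv2.resize(i[r0:r1,c0:c1],(390,290),interpolation=cv2.INTER_NEAREST)
R=[(155,220,235,285),(160,225,290,340)]
cv2.imwrite('pics/cmp.png',np.vstack([np.hstack([f(a,*r),f(b,*r)]) for r in R]))
# edge shift: displacement along image for whole tray patches, lstsq optical flow (LK) 
for A,B,rs in(('side0','side9',[('L',(210,250,366,432)),('M',(242,283,364,432)),('board',(335,350,340,450))]),('top0','top9',[('L',(155,215,237,283)),('M',(160,222,290,335)),('board',(136,150,232,300))])):
    x=cv2.imread(f'pics/{A}.png',0).astype(np.float32);y=cv2.imread(f'pics/{B}.png',0).astype(np.float32)
    for n,(r0,r1,c0,c1) in rs:
        W=np.eye(2,3,dtype=np.float32)
        cc,W=cv2.findTransformECC(x[r0:r1,c0:c1],y[r0-6:r1+6,c0-6:c1+6],np.float32([[1,0,6],[0,1,6]]),cv2.MOTION_TRANSLATION)
        print(A,n,round(cc,4),(W[:,2]-6).round(3))
E
```

```text
side0 L 0.9982 [-0.302 -0.017]
side0 M 0.9949 [-0.4   -0.052]
side0 board 0.985 [ 0.093 -0.077]
top0 L 0.9993 [-0.052  0.278]
top0 M 0.9989 [-0.052  0.3  ]
top0 board 0.9994 [0.154 0.017]
```

View pics/cmp.png

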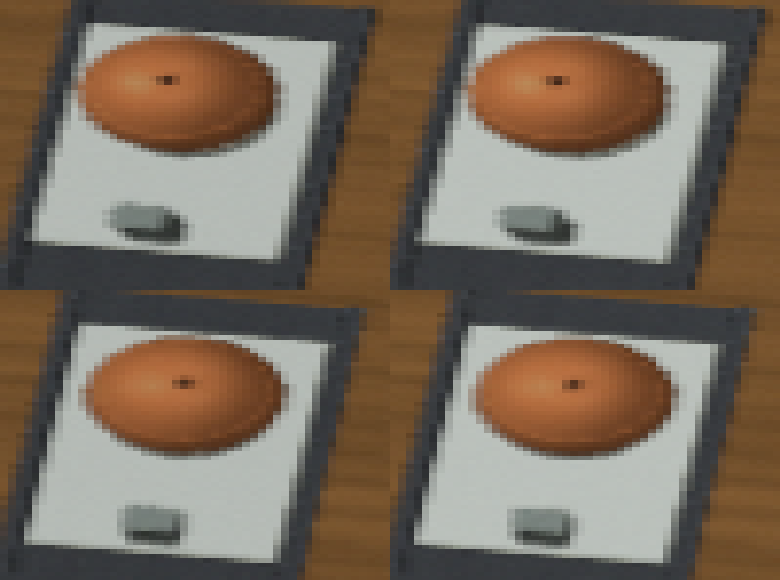

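```bash
python3 - <<'E'
import cv2,numpy as np
for A,B,s,rs in(('side0','side9',1.9,[('Lpeach',(209,232,393,421)),('Mpeach',(241,268,391,423)),('Lh',(216,236,370,383)),('Mh',(248,270,367,380)),('jar',(243,288,247,282)),('bottle',(345,430,402,448))]),('top0','top9',2.1,[('Lpeach',(160,190,243,273)),('Mpeach',(168,198,299,329)),('Lh',(198,211,245,262)),('Mh',(205,219,302,318)),('pitch',(183,225,150,198))])):
    x=cv2.imread(f'pics/{A}.png',0).astype(np.float32);y=cv2.imread(f'pics/{B}.png',0).astype(np.float32)
    for n,(r0,r1,c0,c1) in rs:
        cc,W=cv2.findTransformECC(x[r0:r1,c0:c1],y[r0-6:r1+6,c0-6:c1+6],np.float32([[1,0,6],[0,1,6]]),cv2.MOTION_TRANSLATION)
        print(A,n,round(cc,4),(W[:,2]-6).round(3),((W[:,2]-6)*s).round(2),'mm')
E
```

```text
side0 Lpeach 0.9829 [-0.107 -0.064] [-0.2  -0.12] mm
side0 Mpeach 0.9913 [-0.489 -0.023] [-0.93 -0.04] mm
side0 Lh 0.9819 [-0.132 -0.223] [-0.25 -0.42] mm
side0 Mh 0.987 [-0.252 -0.274] [-0.48 -0.52] mm
side0 jar 0.9995 [0.018 0.002] [0.03 0.  ] mm
side0 bottle 0.9986 [-0.029 -0.066] [-0.06 -0.13] mm
top0 Lpeach 0.9799 [0.014 0.297] [0.03 0.62] mm
top0 Mpeach 0.9771 [-0.037  0.398] [-0.08  0.84] mm
top0 Lh 0.9794 [-0.097  0.054] [-0.2   0.11] mm
top0 Mh 0.9756 [-0.028  0.031] [-0.06  0.06] mm
top0 pitch 0.9978 [-0.044 -0.051] [-0.09 -0.11] mm
```

Both trays were dragged about 0.6–0.9 mm forward by the presses. There's time left, so I'll nudge each fully back with closed fingers on the front of the handle.

```bash
python3 - <<'E'
from f import *
f(2); print(rel([.5591,.0337,.12],-98.55), jaw()[0])
E
```

```text
t 32.77 F [ 0.09  0.59 -0.26] Fz [-0.1 -0.4] P [ 0.4215 -0.0725  0.206 ] last [ 0.4216 -0.0726  0.2059] tilt [ 1.1e-03 -3.0e-04 -1.0e+00]
x 0.2867 y 0.4001 z -0.4186 wx -0.0002 wy 0.0001 wz -0.0007 -98.57219955874409
```

Call:
{"fn": "jog_arm", "kwargs": {"commands": [{"x": 0,"y": 0.398,"z": -0.419,"wx": 0,"wy": 0,"wz": 0},{"x": 0,"y": 0.398,"z": -0.419,"wx": 0,"wy": 0,"wz": 0},{"x": 0,"y": 0.398,"z": -0.419,"wx": 0,"wy": 0,"wz": 0},{"x": 0,"y": 0.398,"z": -0.419,"wx": 0,"wy": 0,"wz": 0},{"x": 0,"y": 0.398,"z": -0.419,"wx": 0,"wy": 0,"wz": 0},{"x": 0.1,"y": 0.398,"z": -0.419,"wx": 0,"wy": 0,"wz": 0},{"x": 0.2,"y": 0.398,"z": -0.419,"wx": 0,"wy": 0,"wz": 0},{"x": 0.287,"y": 0.398,"z": -0.419,"wx": 0,"wy": 0,"wz": 0},{"x": 0.287,"y": 0.398,"z": -0.419,"wx": 0,"wy": 0,"wz": 0},{"x": 0.287,"y": 0.398,"z": -0.419,"wx": 0,"wy": 0,"wz": 0},{"x": 0.287,"y": 0.398,"z": -0.419,"wx": 0,"wy": 0,"wz": 0}], "hand": -1, "newtons": 10}}

```text
time: 33.68
position: [0.5585, 0.0341, 0.1207]
eef_rot: [0.462, 0.537, 0.461, -0.535]
wrist_force: [0.4, 0.1, -0.2]
gripper_width: 0.0005
```

```bash
python3 - <<'E'
from f import *
a=f(3); print(rel([.5591,.0337,.058],-98.55), pose()[0]['gripper_width'])
cv2.imwrite('pics/n1.png',cv2.resize(a['frame'][180:320,310:450],(560,560),interpolation=cv2.INTER_CUBIC)[...,::-1])
E
```

```text
t 33.83 F [0.04 0.4  0.32] Fz [-0.   0.6  0.4] P [0.5586 0.0341 0.1215] last [0.5584 0.0341 0.1215] tilt [ 3.8e-03  1.0e-04 -1.0e+00]
x 0.2117 y 0.0016 z 0.0012 wx -0.0003 wy -0.0004 wz -0.0024 0.0004013193433679694
```

View pics/n1.png

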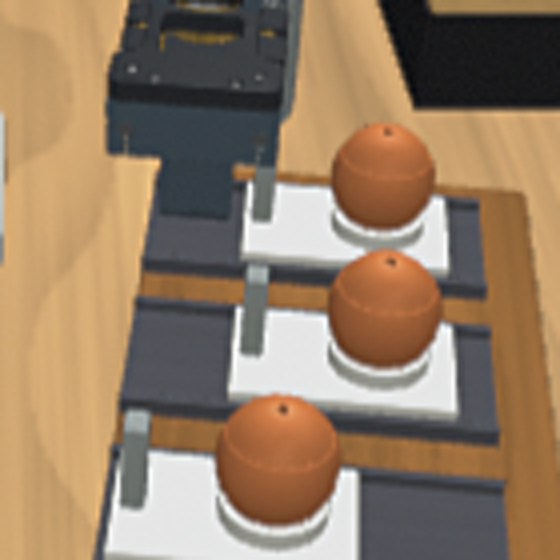

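Call:
{"fn": "jog_arm", "kwargs": {"commands": [{"x": 0.07,"y": 0,"z": 0,"wx": 0,"wy": 0,"wz": 0},{"x": 0.14,"y": 0,"z": 0,"wx": 0,"wy": 0,"wz": 0},{"x": 0.21,"y": 0,"z": 0,"wx": 0,"wy": 0,"wz": 0},{"x": 0.21,"y": 0,"z": 0,"wx": 0,"wy": 0,"wz": 0},{"x": 0.21,"y": 0.015,"z": 0,"wx": 0,"wy": 0,"wz": 0},{"x": 0.21,"y": 0.03,"z": 0,"wx": 0,"wy": 0,"wz": 0},{"x": 0.21,"y": 0.036,"z": 0,"wx": 0,"wy": 0,"wz": 0},{"x": 0.21,"y": 0.036,"z": 0,"wx": 0,"wy": 0,"wz": 0}]}}

```text
time: 34.5
position: [0.5693, 0.0326, 0.0581]
eef_rot: [0.462, 0.537, 0.46, -0.535]
wrist_force: [-0.4, 0.6, 0.4]
gripper_width: 0.0004
```

```bash
python3 f.py 3
```

```text
t 34.65 F [ 0.24 -0.38 -0.34] Fz [-0.7 -0.7  0.4] P [0.5687 0.0325 0.0576] last [0.5684 0.0325 0.0574] tilt [ 1.9e-03 -1.0e-04 -1.0e+00]
```

Call:
{"fn": "jog_arm", "kwargs": {"commands": [{"x": 0,"y": 0.003,"z": 0,"wx": 0,"wy": 0,"wz": 0},{"x": 0,"y": 0.006,"z": 0,"wx": 0,"wy": 0,"wz": 0},{"x": 0,"y": 0.006,"z": 0,"wx": 0,"wy": 0,"wz": 0}]}}

```text
time: 34.9
position: [0.5693, 0.0323, 0.0567]
eef_rot: [-0.461, -0.536, -0.461, 0.536]
wrist_force: [-1.2, 0.2, -0.1]
gripper_width: 0.0005
```

```bash
python3 f.py 3
```

```text
t 35.05 F [-0.82  0.17  0.41] Fz [-0.2  1.2  0.3] P [0.5693 0.0323 0.0566] last [0.5693 0.0323 0.0566] tilt [-5.e-04 -1.e-04 -1.e+00]
```

Call:
{"fn": "jog_arm", "kwargs": {"commands": [{"x": 0,"y": 0.003,"z": 0,"wx": 0,"wy": 0,"wz": 0},{"x": 0,"y": 0.006,"z": 0,"wx": 0,"wy": 0,"wz": 0},{"x": 0,"y": 0.006,"z": 0,"wx": 0,"wy": 0,"wz": 0}]}}

```text
time: 35.3
position: [0.5693, 0.0323, 0.0564]
eef_rot: [-0.46, -0.535, -0.462, 0.537]
wrist_force: [-6.4, 1.4, 5.0]
gripper_width: 0.0002
```

```bash
python3 f.py 3
```

```text
t 35.45 F [-5.68  1.11  4.02] Fz [4.5 3.6 3.9] P [0.5693 0.0323 0.0564] last [0.5693 0.0323 0.0564] tilt [-4.5e-03  3.0e-04 -1.0e+00]
```

The middle tray is firmly at its back stop (5.7 N, no movement). Now the left.

Call:
{"fn": "jog_arm", "kwargs": {"commands": [{"x": 0,"y": -0.03,"z": 0,"wx": 0,"wy": 0,"wz": 0},{"x": 0,"y": -0.06,"z": 0,"wx": 0,"wy": 0,"wz": 0},{"x": -0.12,"y": -0.06,"z": 0,"wx": 0,"wy": 0,"wz": 0},{"x": -0.21,"y": -0.06,"z": 0,"wx": 0,"wy": 0,"wz": 0},{"x": -0.21,"y": -0.06,"z": -0.14,"wx": 0,"wy": 0,"wz": 0},{"x": -0.21,"y": -0.06,"z": -0.28,"wx": 0,"wy": 0,"wz": 0},{"x": -0.21,"y": -0.06,"z": -0.416,"wx": 0,"wy": 0,"wz": 0},{"x": -0.21,"y": -0.06,"z": -0.416,"wx": 0,"wy": 0,"wz": 0},{"x": -0.21,"y": -0.06,"z": -0.416,"wx": 0,"wy": 0,"wz": 0}]}}

```text
time: 36.2
position: [0.5718, 0.1599, 0.1194]
eef_rot: [0.462, 0.535, 0.462, -0.535]
wrist_force: [-1.0, -0.5, -0.6]
gripper_width: 0.0004
```

```bash
python3 - <<'E'
from f import *
a=f(3); print(rel([.5776,.1571,.058],-98.55))
cv2.imwrite('pics/n2.png',cv2.resize(a['frame'][180:320,310:450],(560,560),interpolation=cv2.INTER_CUBIC)[...,::-1])
E
```

```text
t 36.35 F [ 0.5  -0.57 -0.27] Fz [-0.3  0.  -0.5] P [0.5715 0.1577 0.1193] last [0.5716 0.1571 0.1194] tilt [-6.e-04 -8.e-04 -1.e+00]
x 0.2046 y 0.0199 z -0.0033 wx -0.0006 wy 0.0005 wz 0.0003
```

View pics/n2.png

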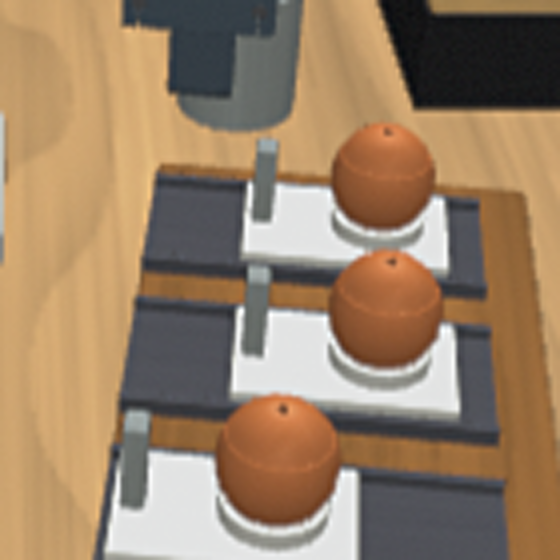

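Call:
{"fn": "jog_arm", "kwargs": {"commands": [{"x": 0.07,"y": 0,"z": 0,"wx": 0,"wy": 0,"wz": 0},{"x": 0.14,"y": 0,"z": 0,"wx": 0,"wy": 0,"wz": 0},{"x": 0.205,"y": 0,"z": 0,"wx": 0,"wy": 0,"wz": 0},{"x": 0.205,"y": 0,"z": 0,"wx": 0,"wy": 0,"wz": 0},{"x": 0.205,"y": 0.015,"z": 0,"wx": 0,"wy": 0,"wz": 0},{"x": 0.205,"y": 0.03,"z": 0,"wx": 0,"wy": 0,"wz": 0},{"x": 0.205,"y": 0.045,"z": 0,"wx": 0,"wy": 0,"wz": 0},{"x": 0.205,"y": 0.05,"z": 0,"wx": 0,"wy": 0,"wz": 0},{"x": 0.205,"y": 0.05,"z": 0,"wx": 0,"wy": 0,"wz": 0}]}}

```text
time: 37.1
position: [0.5878, 0.1558, 0.0591]
eef_rot: [0.461, 0.537, 0.461, -0.536]
wrist_force: [-0.3, 0.7, -0.2]
gripper_width: 0.0004
```

```bash
python3 f.py 3
```

```text
t 37.25 F [-0.17  0.45 -0.36] Fz [-0.2 -0.8 -0.1] P [0.5876 0.1559 0.0587] last [0.5874 0.156  0.0586] tilt [ 1.4e-03  1.0e-04 -1.0e+00]
```

Call:
{"fn": "jog_arm", "kwargs": {"commands": [{"x": 0,"y": 0.003,"z": 0,"wx": 0,"wy": 0,"wz": 0},{"x": 0,"y": 0.006,"z": 0,"wx": 0,"wy": 0,"wz": 0},{"x": 0,"y": 0.006,"z": 0,"wx": 0,"wy": 0,"wz": 0}]}}

```text
time: 37.5
position: [0.5879, 0.1558, 0.0581]
eef_rot: [-0.461, -0.535, -0.462, 0.536]
wrist_force: [-3.1, 0.2, 2.1]
gripper_width: 0.0003
```

```bash
python3 f.py 3
```

```text
t 37.65 F [-3.85  1.06  2.72] Fz [2.2 2.8 3.2] P [0.5879 0.1558 0.0581] last [0.5879 0.1558 0.0581] tilt [-1.7e-03 -1.0e-04 -1.0e+00]
```

Call:
{"fn": "jog_arm", "kwargs": {"commands": [{"x": 0,"y": 0.002,"z": 0,"wx": 0,"wy": 0,"wz": 0},{"x": 0,"y": 0.003,"z": 0,"wx": 0,"wy": 0,"wz": 0},{"x": 0,"y": 0.003,"z": 0,"wx": 0,"wy": 0,"wz": 0}]}}

```text
time: 37.9
position: [0.5879, 0.1557, 0.0581]
eef_rot: [-0.46, -0.535, -0.462, 0.537]
wrist_force: [-6.2, 2.7, 4.7]
gripper_width: 0.0005
```

```bash
python3 f.py 3
```

```text
t 38.05 F [-6.75  1.84  4.65] Fz [4.4 4.5 5.1] P [0.5879 0.1558 0.0581] last [0.5879 0.1558 0.0581] tilt [-3.5e-03  1.0e-04 -1.0e+00]
```

Call:
{"fn": "jog_arm", "kwargs": {"commands": [{"x": 0,"y": -0.03,"z": 0,"wx": 0,"wy": 0,"wz": 0},{"x": 0,"y": -0.06,"z": 0,"wx": 0,"wy": 0,"wz": 0},{"x": -0.12,"y": -0.06,"z": 0,"wx": 0,"wy": 0,"wz": 0},{"x": -0.24,"y": -0.06,"z": 0,"wx": 0,"wy": 0,"wz": 0},{"x": -0.36,"y": -0.06,"z": 0,"wx": 0,"wy": 0,"wz": 0},{"x": -0.48,"y": -0.06,"z": 0,"wx": 0,"wy": 0,"wz": 0},{"x": -0.48,"y": -0.2,"z": 0.1,"wx": 0,"wy": 0,"wz": 0},{"x": -0.48,"y": -0.3,"z": 0.2,"wx": 0,"wy": 0,"wz": 0},{"x": -0.48,"y": -0.4,"z": 0.3,"wx": 0,"wy": 0,"wz": 0},{"x": -0.48,"y": -0.5,"z": 0.4,"wx": 0,"wy": 0,"wz": 0},{"x": -0.48,"y": -0.5,"z": 0.4,"wx": 0,"wy": 0,"wz": 0},{"x": -0.48,"y": -0.5,"z": 0.4,"wx": 0,"wy": 0,"wz": 0}]}}

```text
time: 39.05
position: [0.4206, 0.0577, 0.2023]
eef_rot: [-0.461, -0.536, -0.46, 0.536]
wrist_force: [-0.1, 1.4, 0.5]
gripper_width: 0.0003
```

```bash
python3 - <<'E'
from f import *
a=f(2); save(a,'side10'); b=capture('top'); save(b,'top10')
for A,B,s,rs in(('side0','side10',1.9,[('Lpeach',(209,232,393,421)),('Mpeach',(241,268,391,423)),('Lh',(216,236,370,383)),('Mh',(248,270,367,380))]),('top0','top10',2.1,[('Lpeach',(160,190,243,273)),('Mpeach',(168,198,299,329)),('Lh',(198,211,245,262)),('Mh',(205,219,302,318))])):
    x=cv2.imread(f'pics/{A}.png',0).astype(np.float32);y=cv2.imread(f'pics/{B}.png',0).astype(np.float32)
    for n,(r0,r1,c0,c1) in rs:
        cc,W=cv2.findTransformECC(x[r0:r1,c0:c1],y[r0-6:r1+6,c0-6:c1+6],np.float32([[1,0,6],[0,1,6]]),cv2.MOTION_TRANSLATION)
        print(A,n,round(cc,4),((W[:,2]-6)*s).round(2),'mm')
W=cloud(a);Q=W[(abs(W[...,0]-.526)<.015)&(abs(W[...,1]+.088)<.018)&(W[...,2]>.0765)];print('R handle',len(Q),Q.mean(0).round(4))
E
```

```text
t 39.15 F [ 0.39  0.8  -0.03] Fz [ 0.4 -0.4] P [0.4236 0.059  0.2026] last [0.4243 0.0593 0.2026] tilt [ 3.1e-03  3.0e-04 -1.0e+00]
side0 Lpeach 0.9826 [ 0.34 -0.29] mm
side0 Mpeach 0.9909 [-0.2  -0.01] mm
side0 Lh 0.9847 [ 0.31 -0.39] mm
side0 Mh 0.9909 [ 0.22 -0.39] mm
top0 Lpeach 0.9816 [0.14 0.09] mm
top0 Mpeach 0.977 [0.05 0.09] mm
top0 Lh 0.9807 [-0.01 -0.56] mm
top0 Mh 0.9765 [ 0.11 -0.72] mm
R handle 35 [ 0.5249 -0.0913  0.0782]
```

View pics/side10.png

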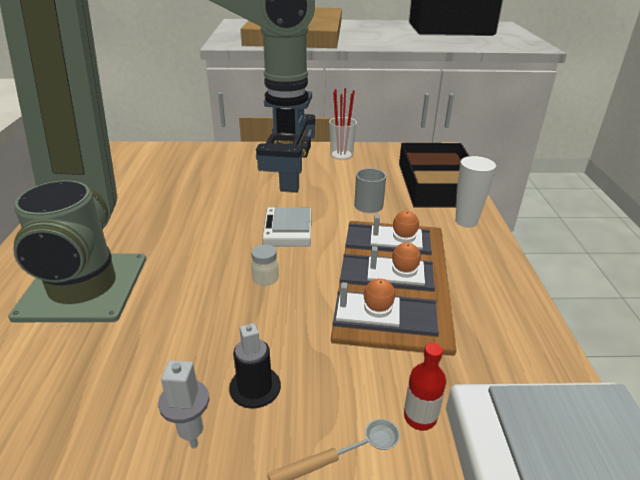

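The left and middle peaches are back within about 0.3 mm of the first picture, the right tray is forward at its stop, the tester is in its stand, and the arm is clear.

```bash
python3 -c "
from h import *
print(close_job())"
```

```text
the job is handed in; nothing more can be done
None
```

The job is done and handed in at about 39 s of the 72 s allowed. The right peach is ripe, and its tray is pulled forward to the stop.

| Peach | Force held | Sink | Reading |
|---|---|---|---|
| Left | about 8.0 N | about 9–10 mm | overripe |
| Middle | about 8.0 N | about 1–2 mm | unripe |
| Right | about 8.1 N | about 5 mm | ripe |

- **Presses:** I pressed left, middle, then right, each held for over half a second. Single force readings scattered by about 1 N; the highest I saw was about 9 N, well under 15 N.
- **Tester:** It is back in its stand. I felt the collar take load on the rim before letting go, and the later pictures show it upright.
- **Ripe tray:** It travelled about 49 mm to a hard stop, with 9 N of pull and no further motion.
- **Other two trays:** One check disagreed here. After the presses, pictures showed both had crept about 0.6–0.9 mm forward. I pushed each back by its handle until 6–7 N moved it no further. Peach positions then matched the first picture to about 0.3 mm; the handles differed by up to 0.7 mm, which I put down to matching noise.
- **Bystanders:** The pitcher and red bottle had not moved in the comparison with the first pictures. The jar had not moved in the side view; in the top view the arm hid part of it. That comparison came before I pushed the trays back. The last side picture shows nothing out of place.

The first move call was refused, apparently because rows need all six numbers; the arm did not move.

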